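Fetch the pink tray of mooncakes from under the hood's sash

ROBOT

A 6-joint arm with a two-finger parallel gripper is mounted at the origin on the work surface. World frame = base frame: x ahead of the robot, y to its left, z up, the work surface at z = 0. Lengths are in m, angles in rad, forces in N, time in s.
With the tool pointing down it reaches from about 0.275 to 0.825 m from the base axis. Payload 4.9 kg.
Tool frame: the origin (TCP) lies on the mounting face of the last link; the fingertips stand 173 mm ahead of it and the grasp point (between the pads) lies 155 mm ahead of it; z points along the fingers, y is the direction in which the jaws open and shut (so a half turn about z gives the same grasp; the last joint's range is limited). The gripper opens to 85 mm and grips with 20 to 120 N. Pads are 22 mm wide; open, the fingers measure 114 mm over their backs; the gripper's body (76 mm by 85 mm) begins 54 mm behind the grasp point. The pads swing forward as they close: fully open they stand 13 mm farther back than shut.
Start: joints at [0.992, 0.326, -0.193, 1.052, 0, 1.437], TCP at [0.237, 0.497, 0.405] pointing down, gripper open.
Joint ranges: [-2.65, 2.65], [-0.97, 1.79], [-1.3, 1.35], [-1.93, 2.1], [-1.47, 1.37], [-3.14, 3.14]. Speed limits (rad/s): [2.57, 2.57, 3.14, 3.14, 3.14, 3.14].

INTERFACE

Orientations are given as a 3x3 rotation matrix whose columns are the frame's x, y, z axes.
In Python, from workcell import ctrl gives the robot as it stands.
- The arm moves only by the shell command python3 -m pendant 'ROWS' [FORCE]. ROWS is JSON, a list of rows, each a list of 7 numbers: the shift along the tool's x, y, z in cm, then the turn, a rotation vector about the tool's x, y, z in degrees, then the closure, from 0 (fully open) to 1 (shut). A call has 1 to 5 rows; each row shifts and turns the commanded pose from where the row before left it, along the tool's axes as they then stand; what a row does not reach is not made up. A row lasts 1/12 s, in which the tool goes at most 41.7 mm and 7.16 degrees, less where a joint would pass 70% of its speed; a pose out of reach is approached as far as the arm can. A call is refused whole if a number of a shift passes 4.17 or a number of a turn 7.16, either way. A call with a gripper value outside its range is refused whole. The fingers move at their own pace and stop on an object; FORCE is the grip in N (left out, the last holds). Time passes only in rows, so rows that do not move let the fingers close. It gives the time, the measured TCP pose, the force and the opening at its end, in the units of the state.
- ctrl.get_state(): the state, without advancing time (a new reading comes with each control period).
- ctrl.camera(name): name is "scene" or "top"; returns (picture, depth): 420x560x3 uint8, blue, green, red; 420x560 float32, m along the optical axis (not along the pixel's ray), 0 where there is no reading.
- ctrl.camera_info(name): a dict with "intrinsics" (3x3 intrinsics, pixels), "k1" (the pictures are not rectified: a ray, as slopes to the right and down, at radius r is drawn at 1 + k1 r^2 times it, then the intrinsics apply), "eye" and "orientation" of the camera in the world. Camera axes: x right, y down, z forward; pixel columns grow to the right and rows downward; lengths in m; the calibration is good to about 2 mm. A picture is of the moment at which its call begins. camera_info takes no time and is no camera call.
- ctrl.sign_off(): hands the job in, once; it reports no verdict.
The state is a dict: "time_s": time; "joint_positions": joint angles; "joint_vel": joint speeds; "effort": joint torques, N m; "tool_pos": TCP position; "tcp_rot": TCP orientation; "force": force on the tool from outside, world axes, zero at the start; "moment": the same for the moment, N m; "grip_width": finger opening in m.
Only numpy, scipy, OpenCV 4.12 (cv2) and the standard library are available. Lean on these libraries where they do the work, as an engineer would, in place of code of your own. Each camera call takes 0.05 s, during which the arm holds its last target.

TASK

Lift the hood's clear sash high enough that it stays up by itself, reach under it and draw out the pink tray of mooncakes, and slide it until it lies wholly on the green mat, square to it, with both cakes still lying flat in it. Then push the sash fully shut again. Leave the grey tray, the mug and the mould press as they are.

Things in the scene. Friction and masses are not known exactly. Their poses are not given: they have to be found in the camera images.
- hood: Fixed aluminium-framed hood, clear sides, no floor. Origin on the table, in the sash plane, mid-width; x points into the hood (away from the robot), y along the sash. Guide posts 30 x 30 mm, 480 tall, at y = +-180 mm, joined by a bar above; side walls at y = +-185; wire roof (6 mm rods 50 apart) at z = 241 back to x = 183; open back with a rail; a counterweight arm swings outside the left wall. The front opening is 330 mm wide and as high as the sash is raised.
- sash (a joint): Rise of the sliding clear sash, m: 0 shut, 0.23 top stop. Pane 6 mm thick, 330 wide, 230 high, lower edge 4 mm above the table when shut. Lifting takes about 8 N at first, less higher up (a counterweight helps more with height). Let go below about 0.13 it slides shut slowly by itself; above about 0.17 it stays, and goes down under a push of 1 to 5 N.
- sash_handle (a point): Centre of the blue bar handle, moving with the sash: round bar 12 mm thick, 200 mm long along the hood's y, 40 mm in front of the pane's mid-plane (31 mm free between) and 100 mm above the table when shut. An arm at each end carries it, so it can be lifted from beneath, pushed down from above or pinched. Axes as the hood's.
- pink_tray_mid (a point): Centre of the pink tray, half-way up its walls (11 mm above its underside). Loose open tray 115 mm (x) by 130 mm (y), 22 high, walls and floor 4 mm, 0.35 to 0.6 kg, standing on the table in the left or right half of the hood, its -x end to the sash. x points to the back of the tray, z up.
- pink_tray_hoop (a point): Centre of the top bar of the pink tray's steel hoop handle: round bar 10 mm thick along the tray's y, 42 mm above the underside, over the front wall (52.5 mm in front of the tray's centre). Its legs leave 58 mm free between them; under the bar it is open down to the 22 mm wall. Behind the hoop the tray is free for 40 mm, then come the cakes.
- cake_a_mid (a point): Centre of the peach-coloured loose mooncake, 48 mm across and 25 mm high, standing in the rear half of the pink tray, z up.
- cake_b_mid (a point): Centre of the pale green loose mooncake, same size, beside the other one in the pink tray, z up.
- mat: Fixed pale green mat, 180 mm (its x) by 180 mm (its y), 1 mm thin and without any edge to catch on, on the table just in front of the sash. Origin at its centre; x points roughly towards the hood.
- grey_tray_mid (a point): Centre (half-way up its walls) of the grey tray, same shape and hoop as the pink one, with two brown cakes fixed in it, in the other half of the hood. To be left where it is.
- mug: Loose amber mug, 80 mm across, 95 mm high, handle at +y; origin under its centre. Bystander, to the robot's left.
- mould_press: Loose cream mooncake press standing upright, 64 mm across, 140 mm high; origin under its centre. Bystander, to the robot's left.
Things that resemble listed ones, but are neither listed nor needed, are in the scene too. What is shaped like the part that bears pink_tray_mid but turquoise or yellow is not meant.

How it is judged:
By the outcome, as a careful person would: the job done as asked, in the order asked, and still so for the second after the job is handed in, with the robot touching nothing.
It also fails if it takes over 67 s, if anything falls off the work surface, if the arm or the gripper's body presses on something with over 40 N, if the wrist force passes 120 N, or if a joint passes its speed limit or range.

## Working session

There is one attempt and no reset: what is moved stays moved. The work goes in short steps, Python scripts to look and compute and a shell command to move; the robot and the scene stay as the last step left them, time stands still between calls to the robot, and variables do not carry over. Pictures are saved under pics/ and viewed, and the job is handed in when it is done.

```bash
ls; mkdir -p pics; cat > h.py <<'E'
import numpy as np, cv2
from workcell import ctrl
def snap(n,tag):
    p,d=ctrl.camera(n); cv2.imwrite(f'pics/{tag}.png',p); np.save(f'pics/{tag}.npy',d); return p,d
def ray(n,u,v):
    c=ctrl.camera_info(n);K=np.array(c['intrinsics']);
    s=cv2.undistortPoints(np.array([[[u,v]]],float),K,np.array([c['k1'],0,0,0,0.]))[0,0]
    return np.array(c['eye']),np.array(c['orientation'])@np.array([s[0],s[1],1.])
def atz(n,u,v,z):
    e,r=ray(n,u,v); return e+r*(z-e[2])/r[2]
def dep(n,u,v,d):
    e,r=ray(n,u,v); return e+r*d
def tri(n1,p1,n2,p2):
    e1,r1=ray(n1,*p1);e2,r2=ray(n2,*p2)
    A=np.stack([r1,-r2],1);s=np.linalg.lstsq(A,e2-e1,rcond=None)[0]
    a=e1+r1*s[0];b=e2+r2*s[1];return (a+b)/2,np.linalg.norm(a-b)
def proj(n,X):
    c=ctrl.camera_info(n);K=np.array(c['intrinsics']);R=np.array(c['orientation'])
    q=R.T@(np.array(X,float)-np.array(c['eye']));q=q/q[2];r2=q[0]**2+q[1]**2
    return (K@np.array([q[0]*(1+c['k1']*r2),q[1]*(1+c['k1']*r2),1]))[:2]
E
python3 - <<'E'
from h import *
np.set_printoptions(precision=3,suppress=True)
for n in('scene','top'):
    snap(n,n+'0');c=ctrl.camera_info(n);print(n,c)
print(ctrl.get_state())
E
```

```text
pics
scene {'intrinsics': array([[419.063,   0.   , 280.948],
       [  0.   , 419.063, 206.154],
       [  0.   ,   0.   ,   1.   ]]), 'k1': -0.08087925107870675, 'eye': array([ 1.147, -0.414,  0.684]), 'orientation': array([[ 0.633,  0.458, -0.624],
       [ 0.774, -0.379,  0.507],
       [-0.004, -0.804, -0.595]])}
top {'intrinsics': array([[427.982,   0.   , 280.646],
       [  0.   , 427.982, 214.763],
       [  0.   ,   0.   ,   1.   ]]), 'k1': -0.0917623982710236, 'eye': array([0.483, 0.089, 1.236]), 'orientation': array([[-0.002, -0.997,  0.073],
       [-1.   ,  0.001, -0.021],
       [ 0.021, -0.073, -0.997]])}
{'time_s': 0.1, 'joint_positions': array([ 0.992,  0.327, -0.193,  1.052, -0.   ,  1.437]), 'joint_vel': array([ 0.002, -0.001,  0.004,  0.   , -0.002, -0.001]), 'effort': array([  0.001, -44.424,  26.304,   0.008,  -0.   ,  -0.   ]), 'tool_pos': array([0.236, 0.496, 0.404]), 'tcp_rot': array([[-0.903,  0.43 , -0.001],
       [ 0.43 ,  0.903, -0.001],
       [ 0.   , -0.002, -1.   ]]), 'force': array([-0.138, -0.505, -0.042]), 'moment': array([-0.058, -0.03 ,  0.056]), 'grip_width': 0.08535757575725317}
```

View pics/scene0.png

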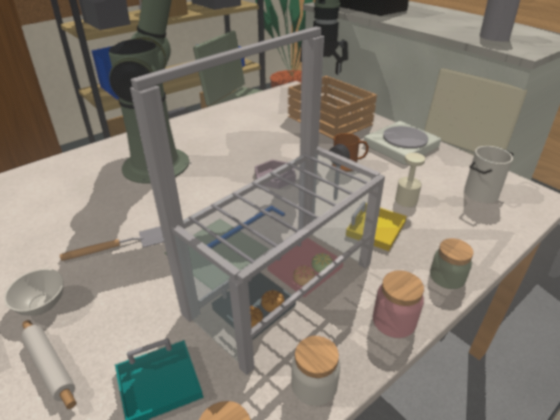

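View pics/top0.png

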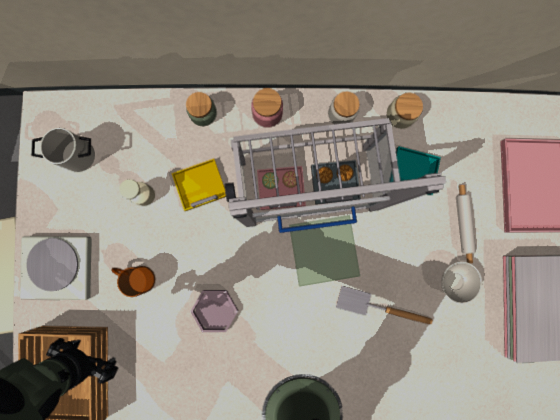

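```bash
python3 - <<'E'
import cv2
t=cv2.imread('pics/top0.png');s=cv2.imread('pics/scene0.png')
cv2.imwrite('pics/t0c.png',cv2.resize(t[110:300,215:455],None,fx=3.3,fy=3.15,interpolation=cv2.INTER_CUBIC))
cv2.imwrite('pics/s0c.png',cv2.resize(s[140:380,170:400],None,fx=2.5,fy=2.5,interpolation=cv2.INTER_CUBIC))
E
```

```text
(no output)
```

View pics/t0c.png

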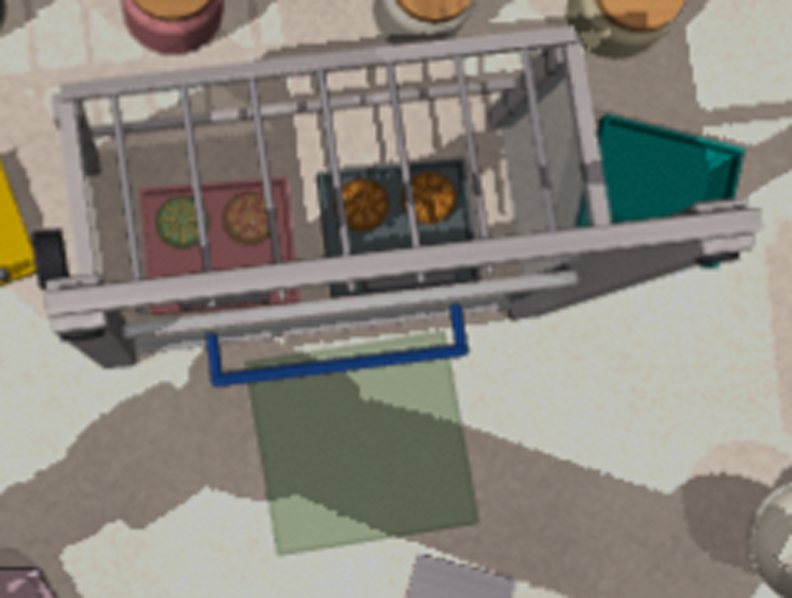

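View pics/s0c.png

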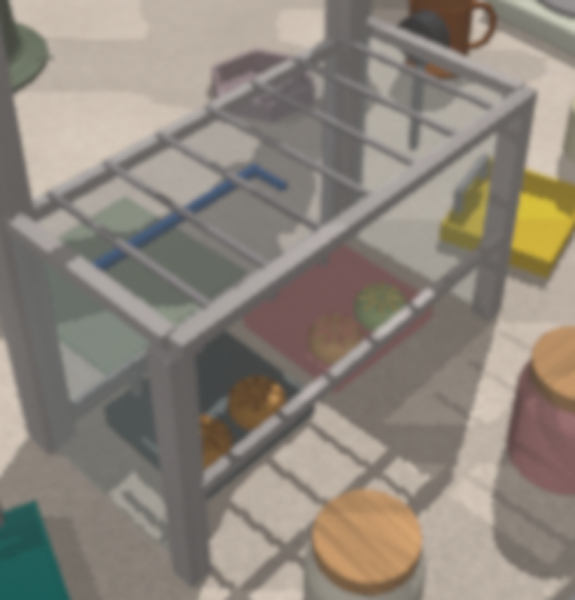

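```bash
python3 - <<'E'
from h import *
np.set_printoptions(precision=4,suppress=True)
T=lambda x,y:(215+x/3.3,110+y/3.15)
S=lambda x,y:(170+x/2.5,140+y/2.5)
print('handle R',tri('top',T(464,349),'scene',S(98,264)))
print('handle L',tri('top',T(215,379),'scene',S(253,171)))
for n,p in dict(hL=(215,379),hR=(464,351)).items(): print(n,atz('top',*T(*p),.1))
m=[atz('top',*T(*p),.001) for p in((247,362),(450,333),(478,521),(278,553))]
print('mat',np.array(m),np.mean(m,0)); 
for i in range(4): print(np.linalg.norm(m[i]-m[i-1]))
k=[atz('top',*T(*p),.022) for p in((143,190),(290,178),(297,303),(150,315))]
print('tray',np.array(k),np.mean(k,0))
for i in range(4): print(np.linalg.norm(k[i]-k[i-1]))
# tray corners in scene
print('backL corner tri',tri('top',T(143,190),'scene',S(433,312)))
for s,(x,y) in dict(ca=(245,217),cb=(180,220)).items(): print(s,atz('top',*T(x,y),.025+.002))
print(tri('top',T(245,217),'scene',S(337,333)),tri('top',T(180,220),'scene',S(380,305)))
dt=np.load('pics/top0.npy');ds=np.load('pics/scene0.npy')
for p in((245,217),(180,220),(340,360),(300,372),(220,270),(213,290),(240,290)):
    u,v=T(*p);print(p,dep('top',u,v,dt[round(v),round(u)]))
E
python3 - <<'E'
import cv2
s=cv2.imread('pics/scene0.png');t=cv2.imread('pics/top0.png')
cv2.imwrite('pics/s0d.png',cv2.resize(s[200:310,200:360],None,fx=5,fy=5,interpolation=cv2.INTER_CUBIC))
cv2.imwrite('pics/t0d.png',cv2.resize(t[155:235,225:365],None,fx=5.7,fy=5.7,interpolation=cv2.INTER_CUBIC))
E
```

```text
handle R (array([ 0.5526, -0.1285,  0.11  ]), np.float64(0.011602762278053503))
handle L (array([0.5242, 0.0652, 0.0965]), np.float64(0.0034304039992647225))
hL [0.5251 0.0666 0.1   ]
hR [ 0.5484 -0.1355  0.1   ]
mat [[ 0.5443  0.0366  0.001 ]
 [ 0.5708 -0.1428  0.001 ]
 [ 0.3978 -0.1654  0.001 ]
 [ 0.37    0.0102  0.001 ]] [ 0.4707 -0.0653  0.001 ]
0.17629574536685494
0.18133332671657368
0.17443367820830247
0.17784234177848687
tray [[ 0.7001  0.1273  0.022 ]
 [ 0.7113 -0.0007  0.022 ]
 [ 0.5967 -0.006   0.022 ]
 [ 0.5858  0.121   0.022 ]] [0.6485 0.0604 0.022 ]
0.11438465294578702
0.12848373343318045
0.11476344288028122
0.12747616741418213
backL corner tri (array([0.7031, 0.1283, 0.0085]), np.float64(0.001674457476276961))
ca [0.6745 0.0389 0.027 ]
cb [0.6717 0.0951 0.027 ]
(array([0.6751, 0.0377, 0.0186]), np.float64(0.002123380906695421)) (array([0.6723, 0.0938, 0.016 ]), np.float64(0.00349028737862745))
(245, 217) [0.6742 0.039  0.0289]
(180, 220) [0.6713 0.0951 0.0298]
(340, 360) [ 0.5408 -0.034   0.1037]
(300, 372) [ 0.5306 -0.0014  0.1069]
(220, 270) [0.571  0.0715 0.4941]
(213, 290) [0.5598 0.0752 0.4952]
(240, 290) [0.5598 0.061  0.4949]
```

View pics/s0d.png

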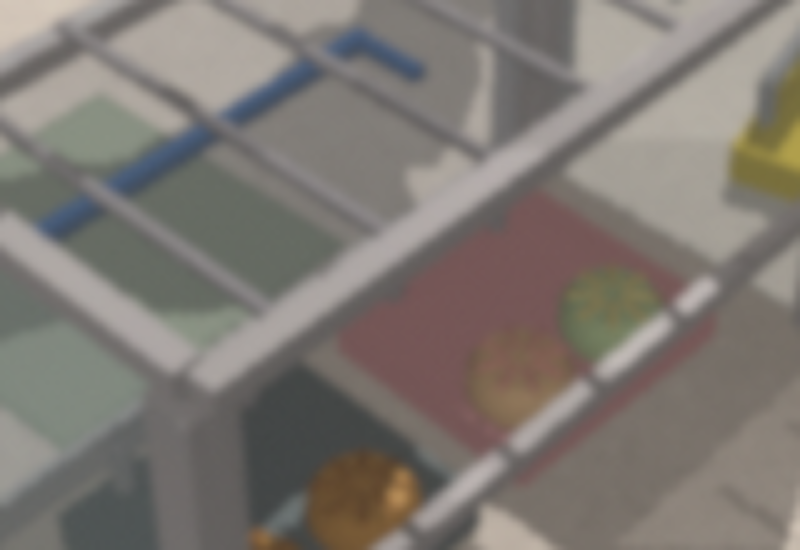

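View pics/t0d.png

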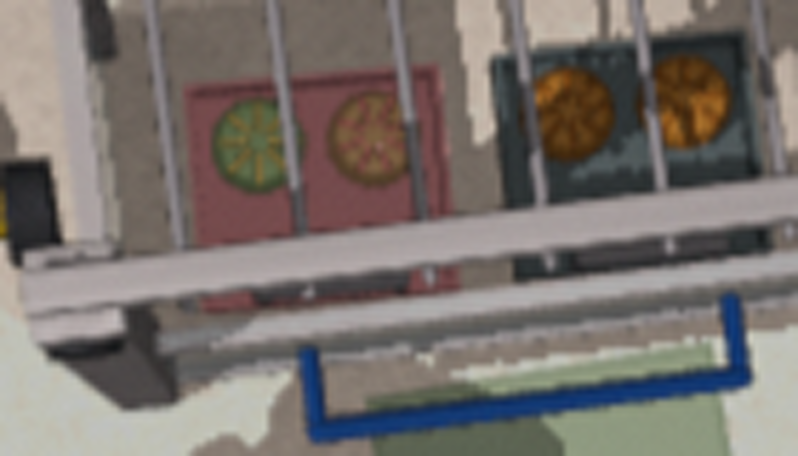

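```bash
cat >> h.py <<'E'
from scipy.spatial.transform import Rotation as Ro
np.set_printoptions(precision=4,suppress=True)
def RT(psi,tau):
    c,s=np.cos(np.radians(psi)),np.sin(np.radians(psi));ct,st=np.cos(np.radians(tau)),np.sin(np.radians(tau))
    h=np.array([c,s,0]);up=np.array([0,0,1.])
    y=ct*h+st*up; z=st*h-ct*up; return np.stack([np.cross(y,z),y,z],1)
def plan(R,p):
    st=ctrl.get_state();R0=np.array(st['tcp_rot']);p0=np.array(st['tool_pos'])
    d=p-p0
    print('t',st['time_s'],'pos',p0,'tgt',p,'world d cm',d*100)
    print(' shift in current axes cm',R0.T@d*100,' in target axes',R.T@d*100)
    print(' rotvec deg',np.degrees(Ro.from_matrix(R0.T@R).as_rotvec()))
def st():
    s=ctrl.get_state();print('t',s['time_s'],'pos',np.array(s['tool_pos']),'F',np.array(s['force']),'w',s['grip_width'],'\n q',np.array(s['joint_positions']))
    R=np.array(s['tcp_rot']);z=R[:,2];y=R[:,1];print(' tau',np.degrees(np.arctan2(np.hypot(z[0],z[1]),-z[2])),'psi_y',np.degrees(np.arctan2(y[1],y[0])),'grasp pt',np.array(s['tool_pos'])+.155*z)
E
python3 - <<'E'
from h import *
psi=6.6
bar=np.array([.537,-.034,.1])
print('edges')
for u,v in((279,230.8),(356.6,221.1)): print(atz('top',u,v,.1),atz('top',u,v,.106))
R=RT(psi,40);z=R[:,2]
plan(RT(psi,0),np.array([.40,-.05,.40])); plan(R,bar-.157*z-.06*z); print(bar-.157*z)
E
```

```text
edges
[0.5238 0.0697 0.1   ] [0.5236 0.0698 0.106 ]
[ 0.5493 -0.1382  0.1   ] [ 0.549 -0.137  0.106]
t 0.1 pos [0.2365 0.4963 0.404 ] tgt [ 0.4  -0.05  0.4 ] world d cm [ 16.352  -54.6294  -0.3972]
 shift in current axes cm [-38.264  -42.2797   0.4542]  in target axes [-56.1468   9.9647   0.3972]
 rotvec deg [-0.0862  0.0336 57.9185]
t 0.1 pos [0.2365 0.4963 0.404 ] tgt [ 0.3984 -0.05    0.2662] world d cm [ 16.1959 -54.6326 -13.774 ]
 shift in current axes cm [-38.1273 -42.3292  13.8311]  in target axes [-56.1321  -1.3394  16.8568]
 rotvec deg [-36.5669 -20.1575  55.4824]
[ 0.4368 -0.0456  0.2203]
```

```bash
python3 -m pendant '[[-2.73,-3.02,0,0,0,4.1,0],[-2.94,-2.82,0,0,0,4.1,0],[-3.14,-2.59,0,0,0,4.1,0],[-3.31,-2.36,0,0,0,4.1,0],[-3.48,-2.11,0,0,0,4.1,0.3]]' && python3 -m pendant '[[-3.62,-1.86,0,0,0,4.1,0.5],[-3.74,-1.6,0,0,0,4.1,0.7],[-3.85,-1.32,0,0,0,4.1,0.7],[-3.94,-1.04,0,0,0,4.1,0.7],[-4.0,-0.75,0,0,0,4.1,0.7]]' && python3 -m pendant '[[-4.0,-0.46,0,0,0,4.1,0.7],[-4.0,-0.17,0,0,0,4.1,0.7],[-4.0,0.13,0,0,0,4.1,0.7],[-4.0,0.42,0,0,0,4.1,0.7],[0,0,0,0,0,0,0.7]]'
python3 - <<'E'
from h import *
st();bar=np.array([.537,-.034,.1]);R=RT(6.6,40);z=R[:,2];plan(R,bar-.217*z)
E
```

```text
time_s: 0.52
tool_pos: [0.295, 0.2999, 0.4043]
tcp_rot: [[-0.693, 0.721, -0.0], [0.721, 0.693, -0.0], [-0.0, -0.001, -1.0]]
force: [0.8, -0.1, 1.0]
grip_width: 0.0755
time_s: 0.93
tool_pos: [0.3541, 0.105, 0.4047]
tcp_rot: [[-0.396, 0.918, 0.0], [0.918, 0.396, 0.0], [0.0, 0.0, -1.0]]
force: [1.8, 0.1, -0.3]
grip_width: 0.0258
time_s: 1.35
tool_pos: [0.4034, -0.0522, 0.4048]
tcp_rot: [[-0.113, 0.994, 0.002], [0.994, 0.113, -0.003], [-0.004, 0.002, -1.0]]
force: [0.1, 0.1, 0.2]
grip_width: 0.0252
t 1.35 pos [ 0.4034 -0.0522  0.4048] F [0.0675 0.0856 0.1705] w 0.025213015946504637 
 q [-0.3099  0.0572 -0.5311  0.9792 -0.0025  1.1475]
 tau 0.23255590163088094 psi_y 6.499793159579962 grasp pt [ 0.4038 -0.0528  0.2498]
t 1.35 pos [ 0.4034 -0.0522  0.4048] tgt [ 0.3984 -0.05    0.2662] world d cm [ -0.4965   0.2207 -13.8606]
 shift in current axes cm [ 0.3254 -0.4943 13.8586]  in target axes [ 0.2763 -9.2678 10.3171]
 rotvec deg [-39.8928   0.233   -0.0242]
```

```bash
python3 -m pendant '[[0,0,0,-6.65,0,0,0.7],[0,0,0,-6.65,0,0,0.7],[0,0,0,-6.65,0,0,0.7],[0,0,0,-6.65,0,0,0.7],[0,0,0,-6.65,0,0,0.7]]' && python3 -m pendant '[[0,0,0,-6.65,0,0,0.7],[0.07,-2.3,2.6,0,0,0,0.7],[0.07,-2.3,2.6,0,0,0,0.7],[0.07,-2.3,2.6,0,0,0,0.7],[0.07,-2.3,2.5,0,0,0,0.7]]' && python3 -m pendant '[[0,0,0,0,0,0,0.7],[0,0,0,0,0,0,0.7]]'
python3 - <<'E'
from h import *
st();bar=np.array([.537,-.034,.1]);R=RT(6.6,40);z=R[:,2];plan(R,bar-.157*z)
p,d=snap('top','t1');q,d=snap('scene','s1')
cv2.imwrite('pics/t1c.png',cv2.resize(p[170:290,250:390],None,fx=5,fy=5,interpolation=cv2.INTER_CUBIC))
cv2.imwrite('pics/s1c.png',cv2.resize(q[130:290,150:330],None,fx=4,fy=3.7,interpolation=cv2.INTER_CUBIC))
E
```

```text
time_s: 1.77
tool_pos: [0.4011, -0.0461, 0.4047]
tcp_rot: [[-0.125, 0.827, 0.548], [0.992, 0.104, 0.069], [0.0, 0.553, -0.833]]
force: [-0.4, -0.7, -0.4]
grip_width: 0.0255
time_s: 2.18
tool_pos: [0.396, -0.0437, 0.266]
tcp_rot: [[-0.125, 0.76, 0.638], [0.992, 0.096, 0.079], [-0.001, 0.643, -0.766]]
force: [1.0, -1.7, -1.6]
grip_width: 0.0254
time_s: 2.35
tool_pos: [0.3953, -0.0435, 0.2646]
tcp_rot: [[-0.125, 0.766, 0.631], [0.992, 0.093, 0.082], [0.004, 0.636, -0.771]]
force: [0.7, 1.0, -0.0]
grip_width: 0.0254
t 2.35 pos [ 0.3953 -0.0435  0.2646] F [ 0.7192  0.9799 -0.0445] w 0.025415443694691488 
 q [-0.4052  0.0876 -1.1509 -0.2848  0.3305  1.1484]
 tau 39.51580549421132 psi_y 6.956414132231728 grasp pt [ 0.4931 -0.0307  0.145 ]
t 2.35 pos [ 0.3953 -0.0435  0.2646] tgt [ 0.4368 -0.0456  0.2203] world d cm [ 4.1437 -0.2094 -4.4343]
 shift in current axes cm [-0.7426  0.3322  6.0179]  in target axes [-0.6843  0.2845  6.0273]
 rotvec deg [-0.486  -0.5406  0.2727]
```

View pics/t1c.png

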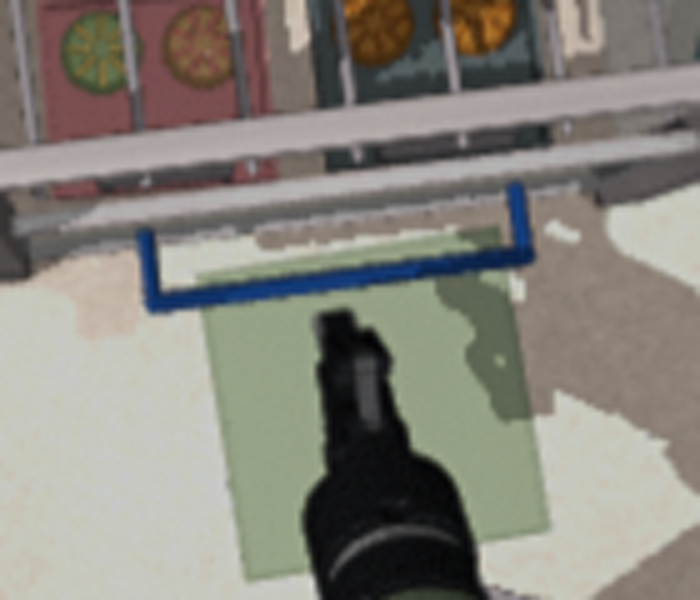

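View pics/s1c.png

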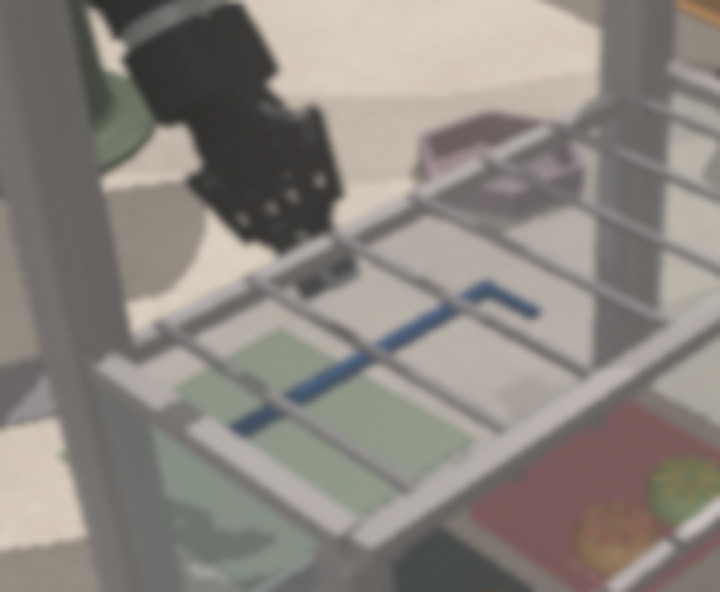

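```bash
python3 -m pendant '[[-0.1,0.1,1.5,0,0,0,0.7],[-0.1,0.1,1.5,0,0,0,0.7],[-0.1,0.1,1.5,0,0,0,0.7],[0,0,1.2,0,0,0,0.7],[0,0,0,0,0,0,0.7]]'
python3 - <<'E'
from h import *
st()
p,d=snap('top','t2');q,d=snap('scene','s2')
cv2.imwrite('pics/t2c.png',cv2.resize(p[170:290,250:390],None,fx=5,fy=5,interpolation=cv2.INTER_CUBIC))
cv2.imwrite('pics/s2c.png',cv2.resize(q[190:260,200:300],None,fx=8,fy=8,interpolation=cv2.INTER_CUBIC))
E
```

```text
time_s: 2.87
tool_pos: [0.438, -0.043, 0.2269]
tcp_rot: [[-0.125, 0.758, 0.64], [0.992, 0.097, 0.079], [-0.002, 0.645, -0.764]]
force: [-0.1, 0.5, 0.4]
grip_width: 0.0258
t 2.8667 pos [ 0.438  -0.043   0.2269] F [-0.1159  0.5492  0.3647] w 0.025823178948829874 
 q [-0.3558  0.2681 -1.1122 -0.4529  0.3012  1.1902]
 tau 40.17847729711602 psi_y 7.2785553301921695 grasp pt [ 0.5373 -0.0308  0.1085]
```

View pics/t2c.png

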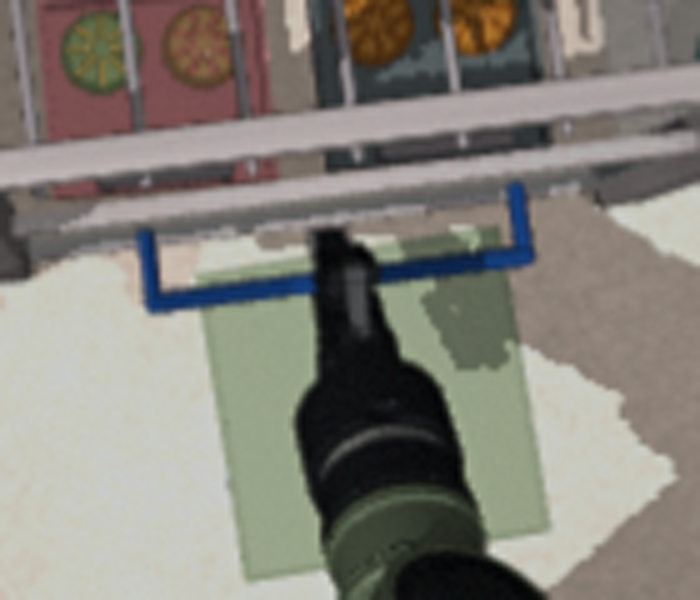

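View pics/s2c.png

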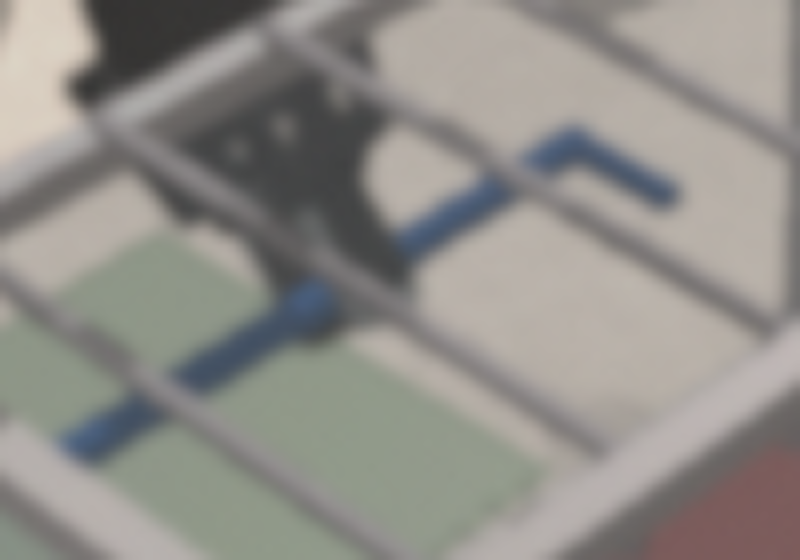

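```bash
python3 -m pendant '[[0,-0.4,0.2,0,0,0,0.7],[0,0,0,0,0,0,1],[0,0,0,0,0,0,1],[0,0,0,0,0,0,1],[0,0,0,0,0,0,1]]' 40
python3 -c "
from h import *
st()"
```

```text
time_s: 3.38
tool_pos: [0.434, -0.0428, 0.2221]
tcp_rot: [[-0.124, 0.759, 0.639], [0.992, 0.096, 0.08], [-0.001, 0.644, -0.765]]
force: [-4.8, -0.2, 9.0]
grip_width: 0.0105
t 3.3833 pos [ 0.434  -0.0428  0.2221] F [-4.8409 -0.2285  9.0474] w 0.010508461842616541 
 q [-0.3594  0.278  -1.1246 -0.4722  0.304   1.188 ]
 tau 40.09053574561013 psi_y 7.1742381522626575 grasp pt [ 0.5331 -0.0305  0.1035]
```

```bash
python3 -m pendant '[[0,0.6,-0.7,0,0,0,1],[0,1.0,-1.2,0,0,0,1],[0,1.3,-1.5,0,0,0,1],[0,1.3,-1.5,0,0,0,1],[0,1.3,-1.5,0,0,0,1]]' 
python3 -c "
from h import *
st()"
```

```text
time_s: 3.8
tool_pos: [0.4345, -0.0427, 0.3058]
tcp_rot: [[-0.123, 0.762, 0.635], [0.992, 0.095, 0.079], [-0.0, 0.64, -0.768]]
force: [8.7, -0.5, -9.7]
grip_width: 0.0102
t 3.8 pos [ 0.4345 -0.0427  0.3058] F [ 8.682  -0.5376 -9.7092] w 0.010195846280367144 
 q [-0.3578  0.0489 -1.0203 -0.1348  0.3008  1.1892]
 tau 39.8173736216488 psi_y 7.083463168878618 grasp pt [ 0.533  -0.0305  0.1868]
```

```bash
python3 -m pendant '[[0,1.3,-1.5,0,0,0,1],[0,1.3,-1.5,0,0,0,1],[0,1.3,-1.5,0,0,0,1],[0,1.3,-1.5,0,0,0,1],[0,1.3,-1.5,0,0,0,1]]' && python3 -m pendant '[[0,1.0,-1.2,0,0,0,1],[0,0.7,-0.8,0,0,0,1],[0,0,0,0,0,0,1]]'
python3 - <<'E'
from h import *
st()
p,d=snap('top','t3');q,d=snap('scene','s3')
cv2.imwrite('pics/t3c.png',cv2.resize(p[150:290,230:390],None,fx=5,fy=4.2,interpolation=cv2.INTER_CUBIC))
E
```

```text
time_s: 4.22
tool_pos: [0.4349, -0.0425, 0.404]
tcp_rot: [[-0.122, 0.764, 0.633], [0.993, 0.094, 0.077], [-0.0, 0.638, -0.77]]
force: [3.3, -2.8, -7.1]
grip_width: 0.0105
time_s: 4.47
tool_pos: [0.4349, -0.0424, 0.431]
tcp_rot: [[-0.122, 0.764, 0.634], [0.993, 0.094, 0.077], [-0.001, 0.639, -0.769]]
force: [-10.8, -2.0, 0.5]
grip_width: 0.0101
t 4.4667 pos [ 0.4349 -0.0424  0.431 ] F [-10.8119  -1.9527   0.4683] w 0.010059428537229513 
 q [-0.3558 -0.1592 -0.8058  0.2888  0.2974  1.1914]
 tau 39.692108357045655 psi_y 7.01512356663897 grasp pt [ 0.5332 -0.0305  0.3118]
```

View pics/t3c.png

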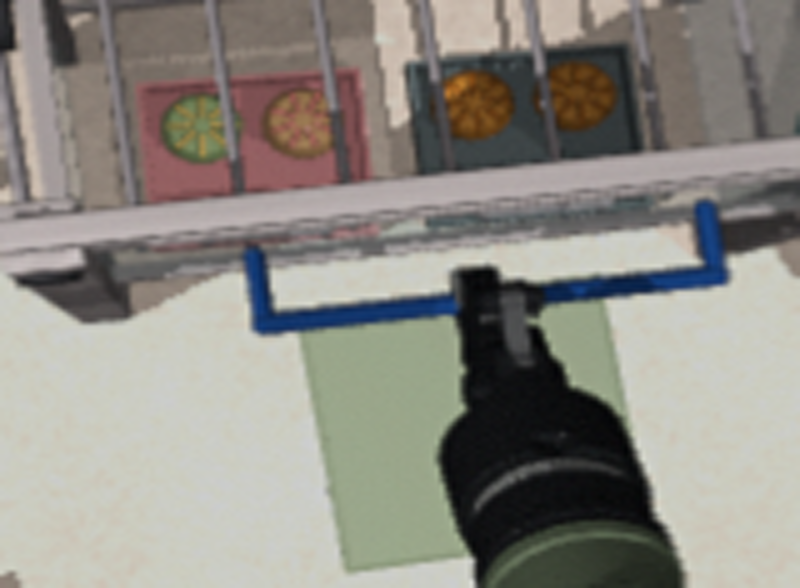

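View pics/s3.png

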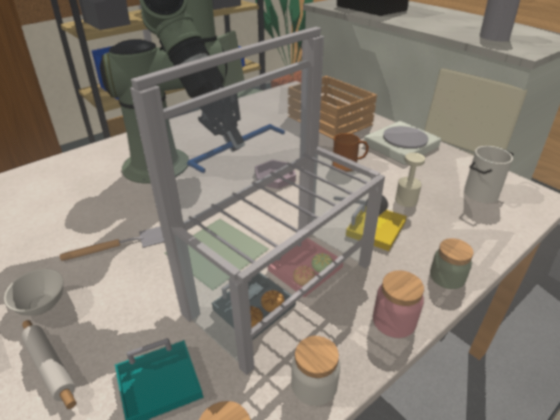

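```bash
python3 -m pendant '[[0,0.6,-0.7,0,0,0,1],[0,0,0,0,0,0,0.7],[0,0,0,0,0,0,0.65],[0,0,0,0,0,0,0.65],[0,0,-1.5,0,0,0,0.65]]' && python3 -m pendant '[[0,0,-3,0,0,0,0.65],[0,0,-3,0,0,0,0.65],[0,-1,0,0,0,0,0.65],[0,-2,0,0,0,0,0.65],[0,-2,0,0,0,0,0.65]]'
python3 - <<'E'
from h import *
st()
p,d=snap('top','t4');q,d=snap('scene','s4')
cv2.imwrite('pics/t4c.png',cv2.resize(p[150:240,230:370],None,fx=5.7,fy=5.7,interpolation=cv2.INTER_CUBIC))
cv2.imwrite('pics/s4c.png',cv2.resize(q[210:330,170:370],None,fx=4,fy=4,interpolation=cv2.INTER_CUBIC))
E
```

```text
time_s: 4.98
tool_pos: [0.4274, -0.0433, 0.4496]
tcp_rot: [[-0.125, 0.763, 0.634], [0.992, 0.095, 0.081], [0.002, 0.64, -0.769]]
force: [-0.8, -0.3, -0.0]
grip_width: 0.0298
time_s: 5.4
tool_pos: [0.3509, -0.0531, 0.4657]
tcp_rot: [[-0.125, 0.76, 0.638], [0.992, 0.096, 0.079], [-0.002, 0.643, -0.766]]
force: [-0.6, -1.3, -0.1]
grip_width: 0.0297
t 5.4 pos [ 0.3509 -0.0531  0.4657] F [-0.5581 -1.2502 -0.1356] w 0.029675140644838106 
 q [-0.5031 -0.3743 -0.845   0.5025  0.3865  1.0626]
 tau 40.03111463333148 psi_y 7.231345313901895 grasp pt [ 0.4498 -0.0408  0.347 ]
```

View pics/t4c.png

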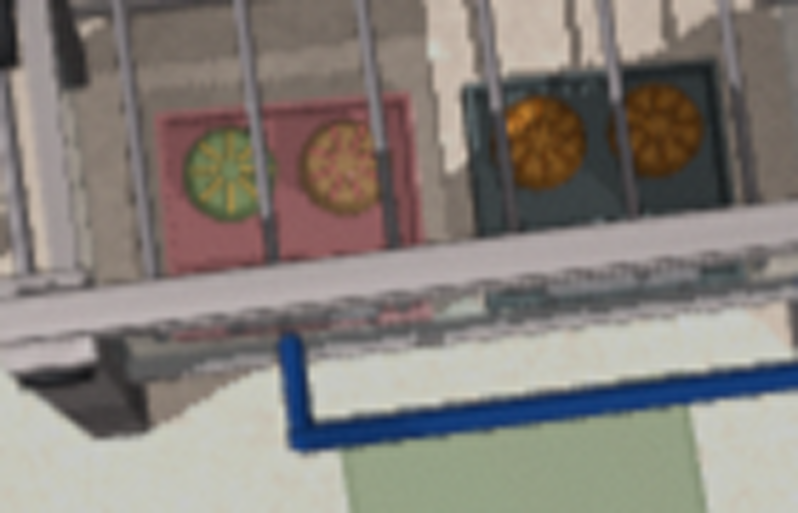

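View pics/s4c.png

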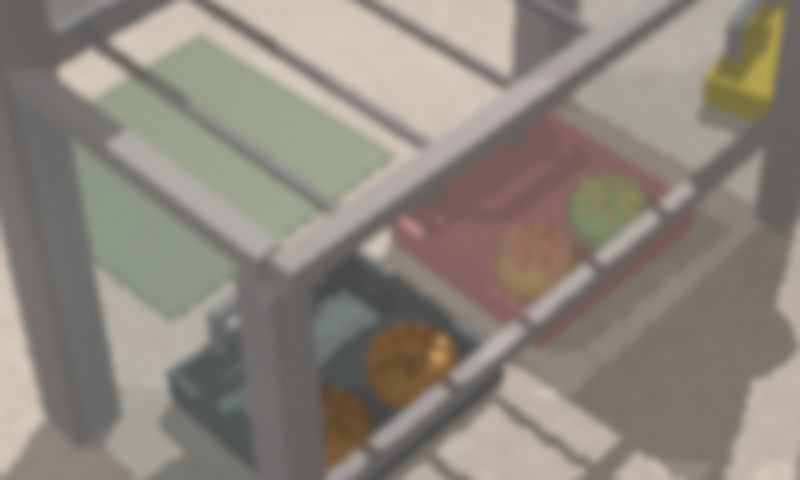

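```bash
python3 - <<'E'
from h import *
T=lambda x,y:(230+(x+.5)/5.7-.5,150+(y+.5)/5.7-.5)
T0=lambda x,y:(225+(x+.5)/5.7-.5,155+(y+.5)/5.7-.5)
a,b,c,d=[atz('top',*T(*p),.022) for p in((158,113),(410,93),(423,240),(166,272))]
ang=lambda v:np.degrees(np.arctan2(v[1],v[0]))
print(a,b,np.linalg.norm(a-b),ang(a-b)-90,ang(b-c),ang(a-d))
ya=np.radians(5)
for y in (3,5,6.5):
    h=np.array([np.cos(np.radians(y)),np.sin(np.radians(y)),0]);m=(a+b)/2
    print(y,'centre',m-.0575*h,'hoop',m-.110*h, proj('top',[*(m-.110*h)[:2],.042]))
hp=T0(330,285);print('hoop top seen',hp,atz('top',*hp,.047))
for p in((250,292),(410,275)):print(atz('top',*T0(*p),.047))
ca=atz('top',*T(345,167),.029);cb=atz('top',*T(229,172),.029);print('cakes',ca,cb,ang(cb-ca)-90)
for dy in(-.029,0,.029):
    u=proj('scene',[.592+.005*0,.057+dy,.042]);print(u,(u-[170,210])*4)
dt=np.load('pics/t0.npy') if 0 else np.load('pics/top0.npy')
for u in range(268,300,4):
  for v in(204,205,206):
    print(np.round(dep('top',u,v,dt[v,u]),3),end=' ')
  print()
E
```

```text
[0.7027 0.1302 0.022 ] [0.7131 0.0032 0.022 ] 0.12745240951627376 4.669636905891366 4.615824269795721 2.9756680593032785
3 centre [0.6505 0.0637 0.022 ] hoop [0.598  0.0609 0.022 ] [281.7088 205.0557]
5 centre [0.6506 0.0617 0.022 ] hoop [0.5983 0.0571 0.022 ] [283.0743 204.96  ]
6.5 centre [0.6507 0.0602 0.022 ] hoop [0.5986 0.0542 0.022 ] [284.0955 204.8571]
hoop top seen (282.4824561403509, 204.58771929824562) [0.5989 0.0589 0.047 ]
[0.5954 0.0981 0.047 ]
[0.6038 0.0196 0.047 ]
cakes [0.6742 0.0365 0.029 ] [0.6716 0.0945 0.029 ] 2.5360766162561674
[277.9942 247.5637] [431.9767 150.2547]
[287.7589 242.1806] [471.0355 128.7226]
[297.2327 236.9536] [508.9306 107.8144]
[0.556 0.095 0.496] [0.555 0.095 0.487] [0.598 0.1   0.009] 
[0.557 0.088 0.493] [0.598 0.088 0.046] [0.595 0.088 0.047] 
[0.557 0.081 0.489] [0.597 0.077 0.052] [0.595 0.077 0.043] 
[0.6   0.066 0.048] [0.598 0.066 0.044] [0.595 0.066 0.047] 
[0.601 0.055 0.047] [0.598 0.055 0.044] [0.595 0.054 0.041] 
[0.6   0.043 0.047] [0.598 0.043 0.04 ] [0.598 0.042 0.019] 
[0.601 0.032 0.045] [0.598 0.032 0.048] [0.597 0.031 0.024] 
[0.601 0.021 0.045] [0.6   0.02  0.025] [0.598 0.019 0.013]
```

```bash
python3 - <<'E'
from h import *
R=RT(4.5,40);z=R[:,2];b=np.array([.598,.058,.042]);plan(R,b-.321*z);print((b-.161*z))
E
```

```text
t 5.5 pos [ 0.3491 -0.0525  0.4628] tgt [0.3923 0.0418 0.2879] world d cm [  4.3193   9.4343 -17.4867]
 shift in current axes cm [ 8.7881 -6.9949 16.9496]  in target axes [ 9.0663 -7.3746 16.6392]
 rotvec deg [-0.3175 -1.736   1.8393]
[0.4948 0.0499 0.1653]
```

```bash
python3 -m pendant '[[1.5,-1.3,2.6,0,0,0,0.7],[1.5,-1.3,2.6,0,-0.4,0.4,0.7],[1.5,-1.2,2.6,0,-0.4,0.4,0.7],[1.5,-1.2,2.8,0,-0.4,0.4,0.7],[1.5,-1.2,3,0,-0.4,0.4,0.7]]' && python3 -m pendant '[[1.4,-1.1,3.1,0,-0.1,0.2,0.7],[0,0,0,0,0,0,0.7],[0,0,0,0,0,0,0.7]]'
python3 - <<'E'
from h import *
st();R=RT(4.5,40);z=R[:,2];b=np.array([.598,.058,.042]);plan(R,b-.221*z);plan(R,b-.161*z)
E
```

```text
time_s: 5.92
tool_pos: [0.3833, 0.0266, 0.3214]
tcp_rot: [[-0.084, 0.761, 0.643], [0.996, 0.067, 0.051], [-0.004, 0.645, -0.764]]
force: [0.7, -0.6, -0.6]
grip_width: 0.0255
time_s: 6.17
tool_pos: [0.3924, 0.0415, 0.2877]
tcp_rot: [[-0.084, 0.769, 0.634], [0.996, 0.065, 0.052], [-0.001, 0.636, -0.771]]
force: [-0.2, 0.2, -0.0]
grip_width: 0.0256
t 6.1667 pos [0.3924 0.0415 0.2877] F [-0.1884  0.1723 -0.0011] w 0.025647884751548427 
 q [-0.127   0.0102 -1.1484 -0.2666  0.1328  1.4066]
 tau 39.51658057623915 psi_y 4.847544931907807 grasp pt [0.4907 0.0496 0.1682]
t 6.1667 pos [0.3924 0.0415 0.2877] tgt [0.4564 0.0469 0.2113] world d cm [ 6.401   0.5391 -7.6446]
 shift in current axes cm [0.0091 0.0912 9.9847]  in target axes [0.0352 0.0068 9.9851]
 rotvec deg [-0.4833 -0.1486  0.2675]
t 6.1667 pos [0.3924 0.0415 0.2877] tgt [0.4948 0.0499 0.1653] world d cm [ 10.2458   0.8417 -12.2409]
 shift in current axes cm [-0.0066  0.1417 15.9845]  in target axes [ 0.0352  0.0068 15.9851]
 rotvec deg [-0.4833 -0.1486  0.2675]
```

```bash
python3 -m pendant '[[0,0,3,-0.5,0,0,0.7],[0,0,3,0,0,0,0.7],[0,0,3,0,0,0,0.7],[0,0,2,0,0,0,0.7],[0,0,1.5,0,0,0,0.7]]' && python3 -m pendant '[[0,0,0,0,0,0,0.7],[0,0,0,0,0,0,0.7]]'
python3 - <<'E'
from h import *
st();R=RT(4.5,40);z=R[:,2];b=np.array([.598,.058,.042]);plan(R,b-.161*z)
p,d=snap('top','t5');q,d=snap('scene','s5')
cv2.imwrite('pics/t5c.png',cv2.resize(p[150:240,230:370],None,fx=5.7,fy=5.7,interpolation=cv2.INTER_CUBIC))
cv2.imwrite('pics/s5c.png',cv2.resize(q[170:320,200:360],None,fx=4,fy=4,interpolation=cv2.INTER_CUBIC))
E
```

```text
time_s: 6.58
tool_pos: [0.4761, 0.046, 0.1964]
tcp_rot: [[-0.08, 0.755, 0.65], [0.997, 0.063, 0.05], [-0.003, 0.652, -0.758]]
force: [0.8, -0.4, 0.7]
grip_width: 0.0254
time_s: 6.75
tool_pos: [0.4743, 0.0462, 0.1966]
tcp_rot: [[-0.08, 0.757, 0.649], [0.997, 0.063, 0.05], [-0.003, 0.651, -0.759]]
force: [0.1, -1.4, -0.7]
grip_width: 0.0253
t 6.75 pos [0.4743 0.0462 0.1966] F [ 0.1304 -1.4255 -0.6903] w 0.025307133609678144 
 q [-0.0875  0.4039 -1.0734 -0.6081  0.1066  1.4408]
 tau 40.57991739958507 psi_y 4.75268043301184 grasp pt [0.5749 0.0539 0.0789]
t 6.75 pos [0.4743 0.0462 0.1966] tgt [0.4948 0.0499 0.1653] world d cm [ 2.0496  0.371  -3.1308]
 shift in current axes cm [ 0.2148 -0.4619  3.7256]  in target axes [ 0.209  -0.4249  3.7304]
 rotvec deg [0.5798 0.0652 0.1916]
```

View pics/t5c.png

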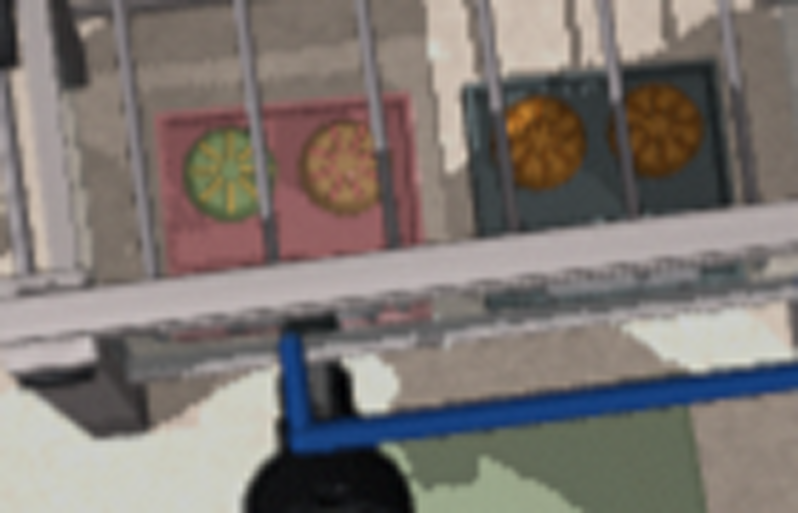

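View pics/s5c.png

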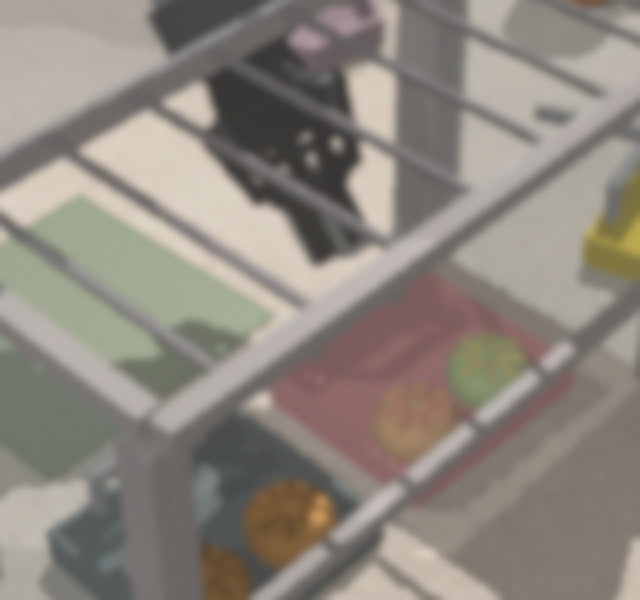

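```bash
python3 -m pendant '[[0.1,-0.4,0.5,0,0,0,0.7],[0.1,0,1.2,0,0,0,0.7],[0,0,1.2,0,0,0,0.7],[0,0,0.8,0,0,0,0.7],[0,0,0,0,0,0,0.7]]'
python3 - <<'E'
from h import *
st();R=RT(4.5,40);z=R[:,2];b=np.array([.598,.058,.042]);plan(R,b-.161*z)
p,d=snap('top','t6');q,d=snap('scene','s6')
cv2.imwrite('pics/t6c.png',cv2.resize(p[180:240,260:320],None,fx=8,fy=8,interpolation=cv2.INTER_CUBIC))
cv2.imwrite('pics/s6c.png',cv2.resize(q[210:290,250:350],None,fx=7,fy=7,interpolation=cv2.INTER_CUBIC))
E
```

```text
time_s: 7.27
tool_pos: [0.4941, 0.0504, 0.1646]
tcp_rot: [[-0.081, 0.757, 0.648], [0.997, 0.063, 0.05], [-0.003, 0.65, -0.76]]
force: [-4.6, -0.5, 9.7]
grip_width: 0.0254
t 7.2667 pos [0.4941 0.0504 0.1646] F [-4.6173 -0.4988  9.6533] w 0.025409141944068552 
 q [-0.073   0.5136 -1.0401 -0.6848  0.0977  1.4514]
 tau 40.53794517706008 psi_y 4.792198882252523 grasp pt [0.5945 0.0582 0.0469]
t 7.2667 pos [0.4941 0.0504 0.1646] tgt [0.4948 0.0499 0.1653] world d cm [ 0.0743 -0.0517  0.0685]
 shift in current axes cm [-0.0578  0.0975 -0.0065]  in target axes [-0.0574  0.0977 -0.0074]
 rotvec deg [0.5379 0.0337 0.2219]
```

View pics/s6c.png

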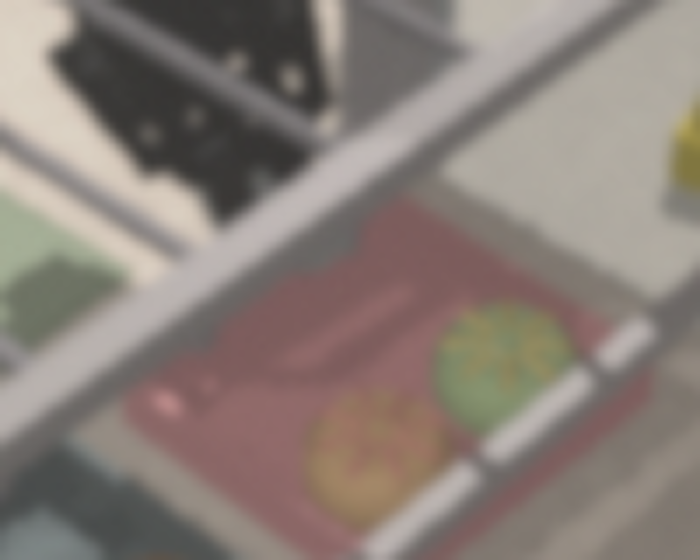

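View pics/t6c.png

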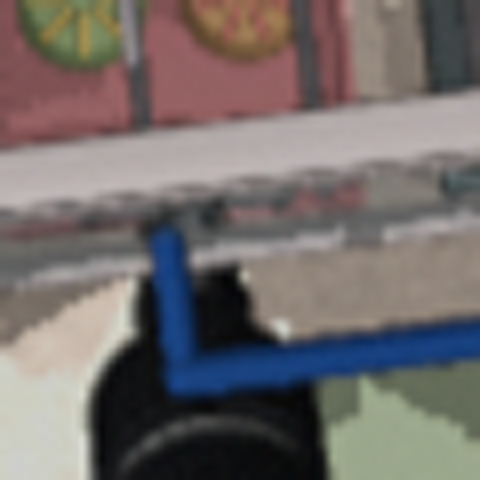

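```bash
python3 -m pendant '[[0,0.2,-0.5,0,0,0,0.7],[0,0.1,0,0,0,0,0.7],[0,0,0,0,0,0,0.7]]'
python3 -c "
from h import *
st()"
```

```text
time_s: 7.62
tool_pos: [0.4929, 0.0503, 0.1706]
tcp_rot: [[-0.081, 0.758, 0.647], [0.997, 0.063, 0.05], [-0.003, 0.649, -0.761]]
force: [0.5, 0.8, 0.4]
grip_width: 0.0255
t 7.6167 pos [0.4929 0.0503 0.1706] F [0.5265 0.8325 0.3833] w 0.02553211633985951 
 q [-0.0734  0.4951 -1.0399 -0.6648  0.0979  1.4511]
 tau 40.46743720999267 psi_y 4.779278475950252 grasp pt [0.5932 0.0581 0.0526]
```

```bash
python3 -m pendant '[[0,0,0,0,0,0,0.85],[0,0,0,0,0,0,1],[0,0,0,0,0,0,1],[0,0,0,0,0,0,1]]' 40
python3 -c "
from h import *
st()"
```

```text
time_s: 7.95
tool_pos: [0.4923, 0.0503, 0.1694]
tcp_rot: [[-0.081, 0.76, 0.645], [0.997, 0.063, 0.05], [-0.002, 0.647, -0.762]]
force: [-1.5, 0.8, -1.2]
grip_width: 0.0081
t 7.95 pos [0.4923 0.0503 0.1694] F [-1.4882  0.7838 -1.2001] w 0.00813027458784549 
 q [-0.0734  0.4971 -1.0405 -0.6649  0.0978  1.4511]
 tau 40.31547101323506 psi_y 4.761458269264667 grasp pt [0.5923 0.0582 0.0512]
```

```bash
python3 -m pendant '[[0,-0.2,-0.17,0,0,0,1],[0,-0.4,-0.34,0,0,0,1],[0,-0.6,-0.5,0,0,0,1],[0,-0.7,-0.6,0,0,0,1],[0,-0.7,-0.6,0,0,0,1]]'
python3 - <<'E'
from h import *
st()
p,d=snap('top','t7');cv2.imwrite('pics/t7c.png',cv2.resize(p[150:240,230:370],None,fx=5.7,fy=5.7,interpolation=cv2.INTER_CUBIC))
E
```

```text
time_s: 8.37
tool_pos: [0.4577, 0.0475, 0.1698]
tcp_rot: [[-0.081, 0.759, 0.646], [0.997, 0.063, 0.051], [-0.003, 0.648, -0.762]]
force: [1.2, -0.1, -3.1]
grip_width: 0.0082
t 8.3667 pos [0.4577 0.0475 0.1698] F [ 1.1544 -0.0644 -3.1177] w 0.008183117868245951 
 q [-0.088   0.4768 -1.1268 -0.7311  0.1073  1.4399]
 tau 40.396803651198596 psi_y 4.77204318013505 grasp pt [0.5579 0.0553 0.0518]
```

View pics/t7c.png

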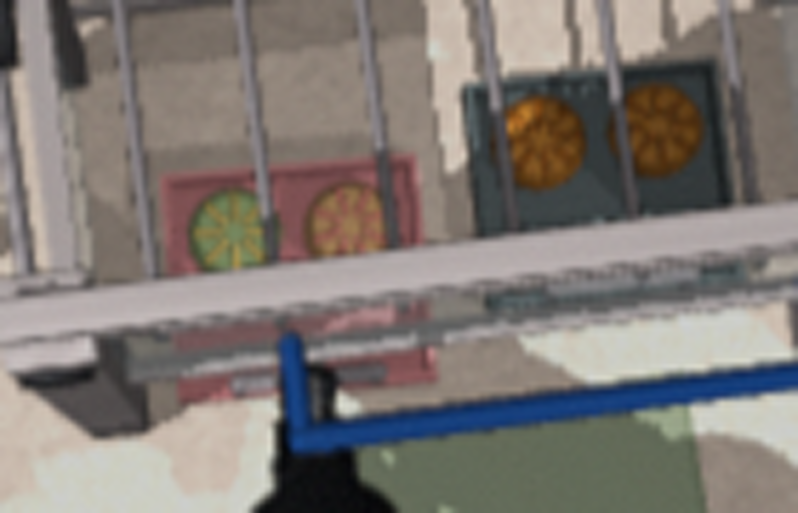

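```bash
python3 -m pendant '[[0,-0.7,-0.6,0,0,0,1],[0,-0.9,-0.75,0,0,0,1],[0,-0.9,-0.75,0,0,0,1],[0,-0.9,-0.75,0,0,0,1],[0,-0.7,-0.6,0,0,0,1]]' && python3 -m pendant '[[0,0,0,0,0,0,1],[0,0,0,0,0,0,1]]'
python3 - <<'E'
from h import *
st()
E
```

```text
time_s: 8.83
tool_pos: [0.4042, 0.0432, 0.1696]
tcp_rot: [[-0.081, 0.759, 0.646], [0.997, 0.063, 0.05], [-0.003, 0.648, -0.762]]
force: [1.7, -0.2, -3.1]
grip_width: 0.0081
time_s: 9.0
tool_pos: [0.4043, 0.0432, 0.1692]
tcp_rot: [[-0.081, 0.76, 0.645], [0.997, 0.063, 0.05], [-0.002, 0.647, -0.763]]
force: [-1.4, -0.2, -1.3]
grip_width: 0.0081
t 9.0 pos [0.4043 0.0432 0.1692] F [-1.3711 -0.232  -1.268 ] w 0.008129082639821244 
 q [-0.1163  0.4607 -1.2591 -0.8427  0.1253  1.4182]
 tau 40.2857491851852 psi_y 4.7362015893095455 grasp pt [0.5042 0.0511 0.051 ]
```

```bash
python3 -m pendant '[[0,0,0,0,0,0,0.7],[0,0,0,0,0,0,0.7],[0,0,0,0,0,0,0.7],[0,1.73,0.09,6,0,0,0.7],[0,1.73,0.09,6,0,0,0.7]]' && python3 -m pendant '[[0,1.73,0.09,6,0,0,0.7],[0,1.73,0.09,6,0,0,0.7],[0,1.73,0.09,6,0,0,0.7],[0,0,0,0,0,0,0.7],[0,0,0,0,0,0,0.7]]'
python3 - <<'E'
from h import *
st()
p,d=snap('top','t8');cv2.imwrite('pics/t8c.png',cv2.resize(p[150:290,230:390],None,fx=5,fy=4.2,interpolation=cv2.INTER_CUBIC))
q,d=snap('scene','s8');cv2.imwrite('pics/s8c.png',cv2.resize(q[140:300,180:360],None,fx=4,fy=3.7,interpolation=cv2.INTER_CUBIC))
E
```

```text
time_s: 9.42
tool_pos: [0.4243, 0.0447, 0.1799]
tcp_rot: [[-0.08, 0.845, 0.528], [0.997, 0.069, 0.041], [-0.002, 0.53, -0.848]]
force: [0.8, -0.1, -1.5]
grip_width: 0.0257
time_s: 9.83
tool_pos: [0.4689, 0.0478, 0.1985]
tcp_rot: [[-0.081, 0.952, 0.295], [0.997, 0.078, 0.022], [-0.002, 0.296, -0.955]]
force: [0.8, 0.1, -0.7]
grip_width: 0.0258
t 9.8333 pos [0.4689 0.0478 0.1985] F [ 0.7821  0.1023 -0.7365] w 0.02584531216534833 
 q [-0.0668  0.3669 -0.8384  0.068   0.0413  1.4292]
 tau 17.206361110447403 psi_y 4.664251817155148 grasp pt [0.5146 0.0512 0.0505]
```

View pics/t8c.png

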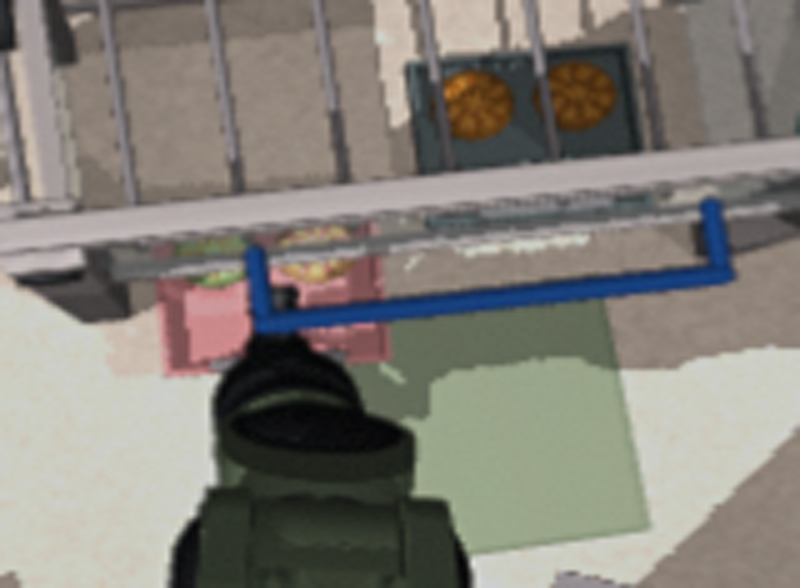

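View pics/s8c.png

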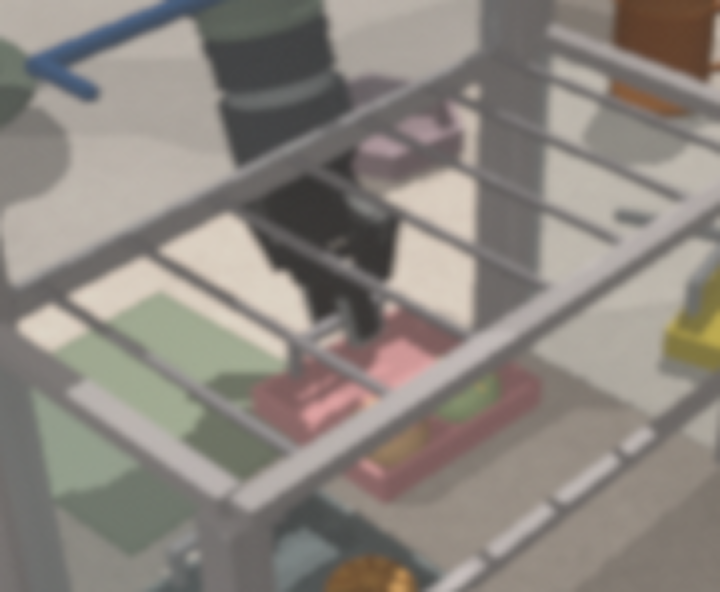

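```bash
python3 -m pendant '[[0,-0.4,0.3,0,0,0,0.7],[0,0,0.3,0,0,0,0.7],[0,0,0,0,0,0,0.8],[0,0,0,0,0,0,1],[0,0,0,0,0,0,1]]' 40 && python3 -m pendant '[[0,0,0,0,0,0,1]]'
python3 - <<'E'
from h import *
st()
E
```

```text
time_s: 10.35
tool_pos: [0.4644, 0.0476, 0.1907]
tcp_rot: [[-0.08, 0.954, 0.289], [0.997, 0.077, 0.022], [-0.001, 0.29, -0.957]]
force: [0.4, 1.0, 1.0]
grip_width: 0.009
time_s: 10.43
tool_pos: [0.4644, 0.0476, 0.1907]
tcp_rot: [[-0.08, 0.954, 0.289], [0.997, 0.077, 0.022], [-0.001, 0.29, -0.957]]
force: [0.8, 0.3, 1.7]
grip_width: 0.0078
t 10.4333 pos [0.4644 0.0476 0.1907] F [0.8064 0.343  1.6945] w 0.007817208012070406 
 q [-0.0679  0.3791 -0.8513  0.0494  0.0414  1.4285]
 tau 16.838414290873455 psi_y 4.625421492383605 grasp pt [0.5092 0.051  0.0423]
```

```bash
python3 -m pendant '[[0,-0.4,-0.12,0,0,0,1],[0,-0.8,-0.24,0,0,0,1],[0,-1.1,-0.33,0,0,0,1],[0,-1.1,-0.33,0,0,0,1],[0,-0.8,-0.24,0,0,0,1]]' && python3 -m pendant '[[0,-0.4,-0.12,0,0,0,1],[0,0,0,0,0,0,1]]'
python3 - <<'E'
from h import *
st()
s=ctrl.get_state();R=np.array(s['tcp_rot']);hoop=np.array(s['tool_pos'])-[.4644,.0476,.1907]+[.509,.051,.042]
d=np.array([.4187,-.073,.042])-hoop;d[2]=0;print(hoop,d,R.T@d*100)
p,d=snap('top','t9');cv2.imwrite('pics/t9c.png',cv2.resize(p[150:290,230:390],None,fx=5,fy=4.2,interpolation=cv2.INTER_CUBIC))
E
```

```text
time_s: 10.85
tool_pos: [0.4199, 0.044, 0.1907]
tcp_rot: [[-0.08, 0.954, 0.289], [0.997, 0.077, 0.022], [-0.002, 0.29, -0.957]]
force: [2.9, 0.4, -0.2]
grip_width: 0.0084
time_s: 11.02
tool_pos: [0.4156, 0.0437, 0.1907]
tcp_rot: [[-0.08, 0.954, 0.288], [0.997, 0.077, 0.022], [-0.002, 0.289, -0.957]]
force: [-2.0, -0.1, 6.0]
grip_width: 0.0084
t 11.0167 pos [0.4156 0.0437 0.1907] F [-2.0042 -0.0602  6.0455] w 0.008355775739245383 
 q [-0.0869  0.3182 -0.9683 -0.0049  0.0465  1.4103]
 tau 16.778495934134142 psi_y 4.61596719674644 grasp pt [0.4602 0.0471 0.0423]
[0.4602 0.0471 0.042 ] [-0.0415 -0.1201  0.    ] [-11.642   -4.8877  -1.4541]
```

View pics/t9c.png

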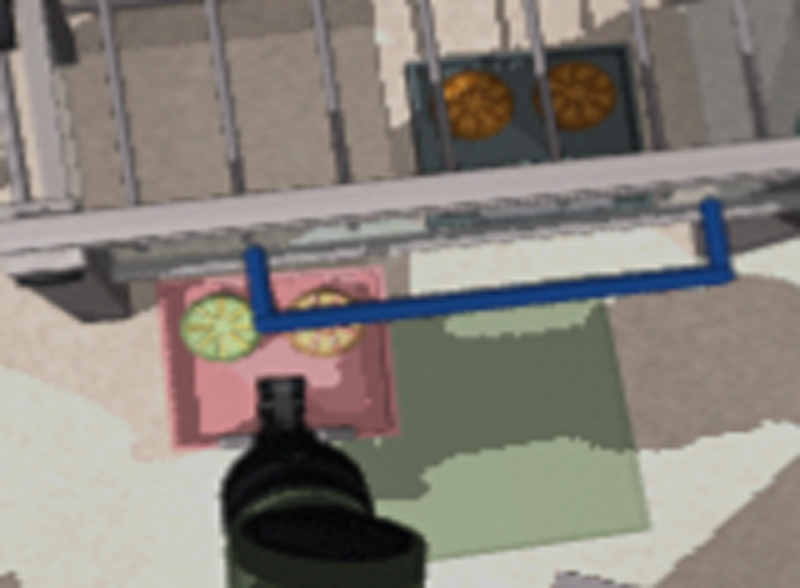

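```bash
python3 -m pendant '[[-0.4,-0.17,-0.05,0,0,0,1],[-0.8,-0.34,-0.1,0,0.14,-0.46,1],[-1.2,-0.5,-0.15,0,0.14,-0.46,1],[-1.4,-0.58,-0.17,0,0.14,-0.46,1],[-1.4,-0.58,-0.17,0,0.14,-0.46,1]]' 60 && python3 -m pendant '[[-1.4,-0.58,-0.17,0,0.14,-0.46,1],[-1.4,-0.58,-0.17,0,0.14,-0.46,1],[-1.4,-0.58,-0.17,0,0.14,-0.46,1],[-1.2,-0.5,-0.15,0,0.14,-0.46,1],[-0.6,-0.25,-0.08,0,0,0,1]]' && python3 -m pendant '[[0,0,0,0,0,0,1],[0,0,0,0,0,0,1]]'
python3 - <<'E'
from h import *
st()
p,d=snap('top','t10');cv2.imwrite('pics/t10c.png',cv2.resize(p[150:290,230:390],None,fx=5,fy=4.2,interpolation=cv2.INTER_CUBIC))
snap('scene','s10')
E
```

```text
time_s: 11.48
tool_pos: [0.3992, -0.0099, 0.1907]
tcp_rot: [[-0.117, 0.95, 0.288], [0.993, 0.111, 0.035], [0.001, 0.291, -0.957]]
force: [1.6, 4.2, 3.3]
grip_width: 0.0078
time_s: 11.9
tool_pos: [0.381, -0.0735, 0.1907]
tcp_rot: [[-0.147, 0.946, 0.287], [0.989, 0.141, 0.044], [0.001, 0.291, -0.957]]
force: [2.5, 4.8, 3.7]
grip_width: 0.0083
time_s: 12.07
tool_pos: [0.3811, -0.0736, 0.1907]
tcp_rot: [[-0.145, 0.947, 0.286], [0.989, 0.14, 0.04], [-0.002, 0.289, -0.957]]
force: [-0.4, 0.3, 6.0]
grip_width: 0.0083
t 12.0667 pos [ 0.3811 -0.0736  0.1907] F [-0.3697  0.2512  5.9911] w 0.008285900041906503 
 q [-0.4355  0.2859 -1.0217  0.0148  0.1577  1.0087]
 tau 16.81075184222753 psi_y 8.404589735092253 grasp pt [ 0.4255 -0.0674  0.0423]
```

View pics/t10c.png

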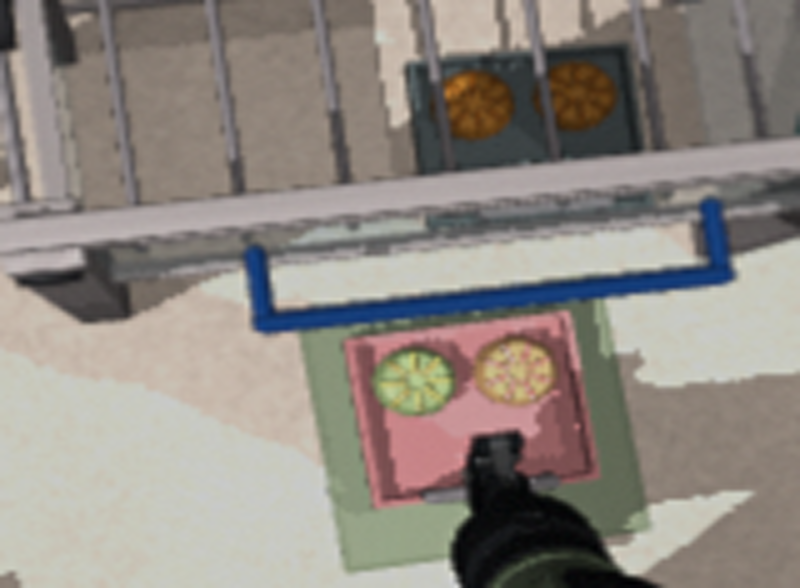

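View pics/s10.png

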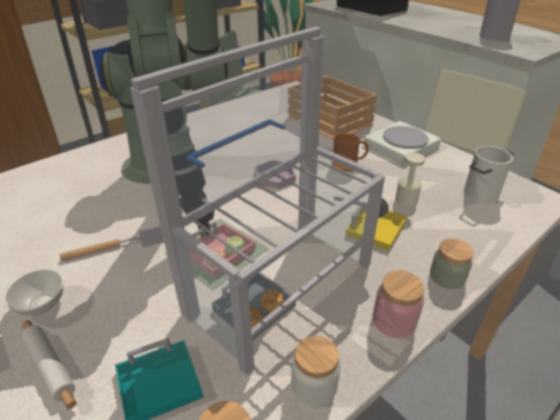

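```bash
python3 - <<'E'
from h import *
T=lambda x,y:(230+x/5-.4,150+y/4.2-.4)
k=np.array([atz('top',*T(*p),.023) for p in((345,342),(570,312),(598,475),(372,507))])
m=np.array([atz('top',*T(*p),.001) for p in((301,334),(606,300),(648,530),(345,572))])
ang=lambda v:np.degrees(np.arctan2(v[1],v[0]))
for n,q in(('tray',k),('mat',m)): print(n,q.mean(0),ang(q[0]-q[1])-90,ang(q[3]-q[2])-90,ang(q[1]-q[2]),ang(q[0]-q[3]))
c=m.mean(0)[:2] if 0 else np.array([.4707,-.0653]);a=np.radians(8.4);R=np.array([[np.cos(a),-np.sin(a)],[np.sin(a),np.cos(a)]])
print((k[:,:2]-c)@R)
E
```

```text
tray [ 0.4805 -0.059   0.023 ] 8.864420721270704 9.158245588631274 7.61835717195381 7.559620204124378
mat [ 0.4633 -0.0639  0.001 ] 7.427463944471413 8.869406507797507 8.104855871985466 8.623200691841108
[[ 0.0659  0.0691]
 [ 0.067  -0.0611]
 [-0.0444 -0.0596]
 [-0.0461  0.0708]]
```

```bash
python3 -m pendant '[[0,-0.3,-0.1,0,0,0,1],[0,-0.4,-0.12,0,0,0,1],[0,-0.3,-0.1,0,0,0,1],[0,0,0,0,0,0,0.85],[0,0,0,0,0,0,0.7]]' && python3 -m pendant '[[0,0,0,0,0,0,0.7],[0,0,0,0,0,0,0.7],[0,0,-1,0,0,0,0.7],[0,0,-2,0,0,0,0.7],[0,0,-3,0,0,0,0.7]]' && python3 -m pendant '[[0,0,-4,0,0,0,0.7],[0,0,-4,0,0,0,0.7],[0,0,-4,0,0,0,0.7]]'
python3 - <<'E'
from h import *
st()
p,d=snap('top','t11');cv2.imwrite('pics/t11c.png',cv2.resize(p[150:290,230:390],None,fx=5,fy=4.2,interpolation=cv2.INTER_CUBIC))
snap('scene','s11')
E
```

```text
time_s: 12.58
tool_pos: [0.3701, -0.0745, 0.1907]
tcp_rot: [[-0.146, 0.947, 0.286], [0.989, 0.141, 0.041], [-0.002, 0.289, -0.957]]
force: [0.4, -0.7, 0.2]
grip_width: 0.0236
time_s: 13.0
tool_pos: [0.3518, -0.0763, 0.2469]
tcp_rot: [[-0.147, 0.948, 0.281], [0.989, 0.141, 0.043], [0.002, 0.284, -0.959]]
force: [0.1, -0.7, -0.3]
grip_width: 0.0255
time_s: 13.25
tool_pos: [0.3173, -0.0812, 0.364]
tcp_rot: [[-0.147, 0.948, 0.284], [0.989, 0.141, 0.042], [-0.0, 0.287, -0.958]]
force: [1.7, -1.4, -0.5]
grip_width: 0.0258
t 13.25 pos [ 0.3173 -0.0812  0.364 ] F [ 1.7177 -1.3835 -0.4634] w 0.025802749890664913 
 q [-0.5533 -0.1773 -0.8826  0.6405  0.1859  0.8908]
 tau 16.66253887122648 psi_y 8.468015816053882 grasp pt [ 0.3613 -0.0747  0.2155]
```

View pics/t11c.png

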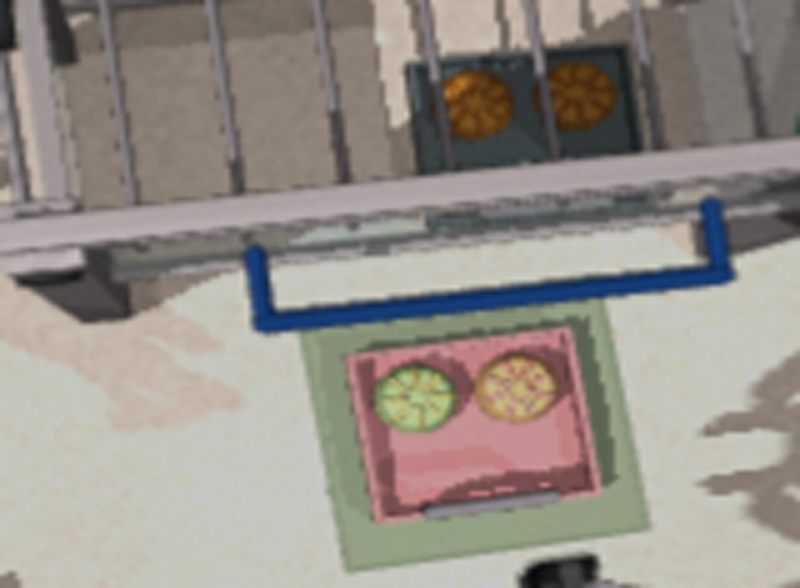

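View pics/s11.png

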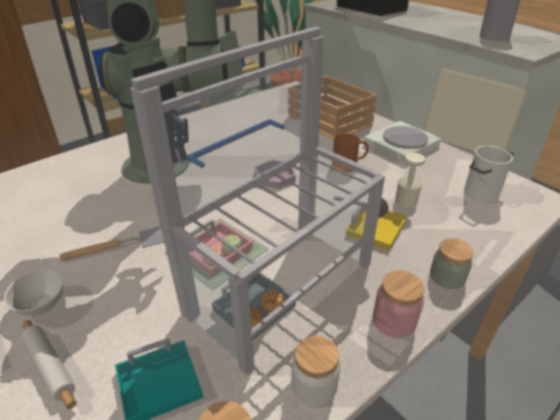

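```bash
python3 - <<'E'
from h import *
d=np.load('pics/t11.npy')
for cx,cy in((300,320),(400,309),(500,298),(600,287),(700,276)):
    u=230+cx/5-.4;v=150+cy/4.2-.4
    i=round(v);j=round(u)
    print([np.round(dep('top',j,ii,d[ii,j]),3) for ii in(i-1,i,i+1)])
q=cv2.imread('pics/s11.png');cv2.imwrite('pics/s11c.png',cv2.resize(q[100:180,170:310],None,fx=5,fy=5,interpolation=cv2.INTER_CUBIC))
R=RT(7,40);g=np.array([.4349,-.0424,.4395]);plan(R,g-.07*R[:,2])
E
```

```text
[array([0.528, 0.05 , 0.322]), array([0.526, 0.05 , 0.322]), array([0.524, 0.05 , 0.324])]
[array([0.534, 0.007, 0.325]), array([0.532, 0.007, 0.324]), array([0.53 , 0.007, 0.323])]
[array([ 0.539, -0.036,  0.323]), array([ 0.537, -0.036,  0.325]), array([ 0.534, -0.036,  0.325])]
[array([ 0.545, -0.079,  0.325]), array([ 0.543, -0.079,  0.324]), array([ 0.541, -0.08 ,  0.322])]
[array([ 0.552, -0.123,  0.323]), array([ 0.549, -0.123,  0.325]), array([ 0.547, -0.123,  0.324])]
t 13.35 pos [ 0.319  -0.0824  0.3678] tgt [ 0.3902 -0.0479  0.4931] world d cm [ 7.125   3.4539 12.5343]
 shift in current axes cm [ 2.2941 10.912  -9.7708]  in target axes [ 2.5598 13.7967 -4.7855]
 rotvec deg [-22.8769  -0.3343   1.4127]
```

View pics/s11c.png

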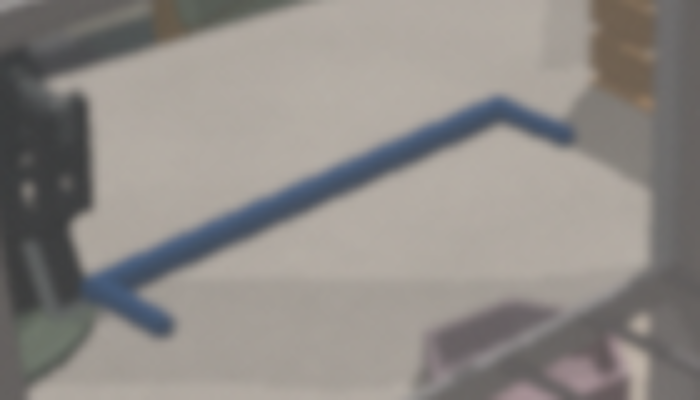

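```bash
python3 -m pendant '[[0.57,2.7,-2.4,0,0,0,0.7],[0.57,2.7,-2.4,0,0,0,0.7],[0.57,2.7,-2.4,0,0,0,0.7],[0.57,2.7,-2.4,0,0,0,0.7],[0,0,0,-5.7,0,0.3,0.7]]' && python3 -m pendant '[[0,0,0,-5.7,0,0.3,0.7],[0,0,0,-5.7,0,0.3,0.7],[0,0,0,-5.7,0,0.4,0.7],[0,0,0,0,0,0,0.7],[0,0,0,0,0,0,0.7]]'
python3 - <<'E'
from h import *
st();R=RT(7,40);z=R[:,2];b=np.array([.536,-.033,.318]);plan(R,b-.158*z-.04*z);plan(R,b-.158*z)
E
```

```text
time_s: 13.77
tool_pos: [0.3949, -0.0478, 0.492]
tcp_rot: [[-0.145, 0.912, 0.385], [0.989, 0.135, 0.055], [-0.002, 0.389, -0.921]]
force: [2.3, -1.2, 0.4]
grip_width: 0.0257
time_s: 14.18
tool_pos: [0.3895, -0.0479, 0.4846]
tcp_rot: [[-0.127, 0.768, 0.628], [0.992, 0.091, 0.088], [0.01, 0.634, -0.773]]
force: [-0.3, -0.0, 0.7]
grip_width: 0.0254
t 14.1833 pos [ 0.3895 -0.0479  0.4846] F [-0.3451 -0.0067  0.6636] w 0.025434871615997952 
 q [-0.4275 -0.2982 -0.752   0.5123  0.3476  1.1294]
 tau 39.33447095704756 psi_y 6.789305910313494 grasp pt [ 0.4868 -0.0342  0.3647]
t 14.1833 pos [ 0.3895 -0.0479  0.4846] tgt [ 0.4097 -0.0485  0.4697] world d cm [ 2.0166 -0.0657 -1.4905]
 shift in current axes cm [-0.3363  0.5983  2.4127]  in target axes [-0.3109  0.5691  2.4232]
 rotvec deg [-0.6708 -0.6402 -0.1667]
t 14.1833 pos [ 0.3895 -0.0479  0.4846] tgt [ 0.4352 -0.0454  0.439 ] world d cm [ 4.5686  0.2477 -4.5547]
 shift in current axes cm [-0.3809  0.6452  6.4122]  in target axes [-0.3109  0.5691  6.4232]
 rotvec deg [-0.6708 -0.6402 -0.1667]
```

```bash
python3 -m pendant '[[-0.2,0.6,1.2,-0.5,0,0,0.7],[0,0,1.2,0,0,0,0.7],[0,0,0,0,0,0,0.7],[0,0,0,0,0,0,0.7]]'
python3 - <<'E'
from h import *
st();R=RT(7,40);z=R[:,2];b=np.array([.536,-.033,.318]);plan(R,b-.158*z)
E
```

```text
time_s: 14.52
tool_pos: [0.4106, -0.0473, 0.4705]
tcp_rot: [[-0.128, 0.762, 0.634], [0.992, 0.091, 0.09], [0.011, 0.641, -0.768]]
force: [-0.5, -0.1, 0.3]
grip_width: 0.0257
t 14.5167 pos [ 0.4106 -0.0473  0.4705] F [-0.5086 -0.1339  0.3255] w 0.02569349669629505 
 q [-0.4006 -0.2451 -0.7591  0.4362  0.3368  1.1549]
 tau 39.83980942624468 psi_y 6.82014191337356 grasp pt [ 0.5089 -0.0333  0.3515]
t 14.5167 pos [ 0.4106 -0.0473  0.4705] tgt [ 0.4352 -0.0454  0.439 ] world d cm [ 2.4573  0.1873 -3.151 ]
 shift in current axes cm [-0.1628 -0.1277  3.995 ]  in target axes [-0.1135 -0.1396  3.9963]
 rotvec deg [-0.1662 -0.7026 -0.1391]
```

```bash
python3 -m pendant '[[0,-0.1,1.4,0,0,0,0.7],[0,0,1.4,0,0,0,0.7],[0,0,1.1,0,0,0,0.7],[0,0,0,0,0,0,0.7]]' 40
python3 - <<'E'
from h import *
st();R=RT(7,40);z=R[:,2];b=np.array([.536,-.033,.318]);plan(R,b-.158*z)
p,d=snap('top','t12');cv2.imwrite('pics/t12c.png',cv2.resize(p[190:250,270:350],None,fx=8,fy=8,interpolation=cv2.INTER_CUBIC))
p,d=snap('scene','s12');cv2.imwrite('pics/s12c.png',cv2.resize(p[100:180,170:310],None,fx=5,fy=5,interpolation=cv2.INTER_CUBIC))
E
```

```text
time_s: 14.85
tool_pos: [0.4348, -0.0438, 0.4396]
tcp_rot: [[-0.128, 0.762, 0.635], [0.992, 0.091, 0.09], [0.011, 0.641, -0.767]]
force: [-0.5, 0.7, -0.0]
grip_width: 0.026
t 14.85 pos [ 0.4348 -0.0438  0.4396] F [-0.5231  0.7284 -0.0104] w 0.025991510217443805 
 q [-0.3644 -0.1669 -0.7881  0.3184  0.3157  1.186 ]
 tau 39.875313788599875 psi_y 6.826126387084797 grasp pt [ 0.5331 -0.0298  0.3206]
t 14.85 pos [ 0.4348 -0.0438  0.4396] tgt [ 0.4352 -0.0454  0.439 ] world d cm [ 0.0442 -0.1565 -0.0525]
 shift in current axes cm [-0.1614 -0.0142  0.0543]  in target axes [-0.1607 -0.0148  0.0562]
 rotvec deg [-0.1305 -0.6928 -0.1342]
```

View pics/s12c.png

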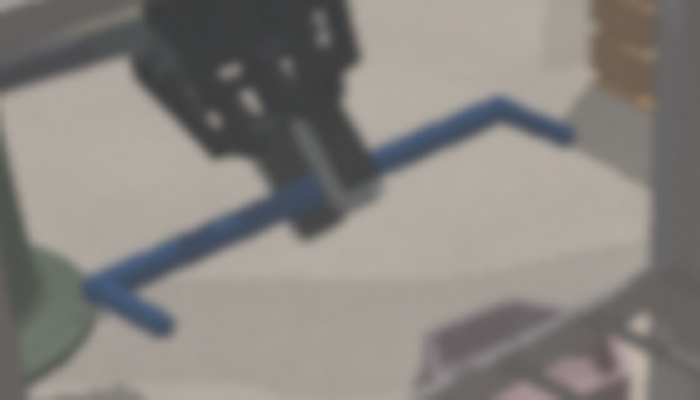

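```bash
python3 -m pendant '[[0,0,0,0,0,0,0.9],[0,0,0,0,0,0,1],[0,0,0,0,0,0,1],[0,-0.6,0.7,0,0,0,1],[0,-0.9,1.1,0,0,0,1]]' 40 && python3 -m pendant '[[0,-1.1,1.3,0,0,0,1],[0,-1.1,1.3,0,0,0,1],[0,-1.1,1.3,0,0,0,1],[0,-1.1,1.3,0,0,0,1],[0,-1.1,1.3,0,0,0,1]]'
python3 - <<'E'
from h import *
st();R=RT(7,40);plan(R,np.array([.4345,-.0438,.2215]))
E
```

```text
time_s: 15.37
tool_pos: [0.4339, -0.0439, 0.4182]
tcp_rot: [[-0.126, 0.76, 0.638], [0.992, 0.091, 0.087], [0.008, 0.644, -0.765]]
force: [-9.4, -3.0, 3.7]
grip_width: 0.0102
time_s: 15.78
tool_pos: [0.4339, -0.0436, 0.3321]
tcp_rot: [[-0.125, 0.76, 0.638], [0.992, 0.091, 0.086], [0.007, 0.644, -0.765]]
force: [-4.6, -4.1, 3.1]
grip_width: 0.0104
t 15.7833 pos [ 0.4339 -0.0436  0.3321] F [-4.5519 -4.0548  3.0593] w 0.010403214051154188 
 q [-0.3637 -0.0084 -0.9827 -0.0401  0.3121  1.1881]
 tau 40.064534924536964 psi_y 6.828423249733206 grasp pt [ 0.5327 -0.0303  0.2135]
t 15.7833 pos [ 0.4339 -0.0436  0.3321] tgt [ 0.4345 -0.0438  0.2215] world d cm [  0.0646  -0.0195 -11.0616]
 shift in current axes cm [-0.1059 -7.072   8.5052]  in target axes [-0.0272 -7.0629  8.5134]
 rotvec deg [ 0.0622 -0.4209 -0.1311]
```

```bash
python3 -m pendant '[[0,-1.1,1.3,0,0,0,1],[0,-1.1,1.3,0,0,0,1],[0,-1.1,1.3,0,0,0,1],[0,-1.1,1.3,0,0,0,1],[0,-1.1,1.3,0,0,0,1]]' && python3 -m pendant '[[0,-0.6,0.8,0,0,0,1],[0,-0.4,0.5,0,0,0,1],[0,0,0,0,0,0,1]]'
python3 - <<'E'
from h import *
st();R=RT(7,40);plan(R,np.array([.4345,-.0438,.2215]))
E
```

```text
time_s: 16.2
tool_pos: [0.4339, -0.0433, 0.2468]
tcp_rot: [[-0.124, 0.76, 0.638], [0.992, 0.091, 0.084], [0.006, 0.643, -0.766]]
force: [-3.0, -5.0, -1.3]
grip_width: 0.0103
time_s: 16.45
tool_pos: [0.4343, -0.0432, 0.2293]
tcp_rot: [[-0.123, 0.763, 0.635], [0.992, 0.09, 0.084], [0.007, 0.64, -0.768]]
force: [-0.4, -6.8, -6.5]
grip_width: 0.0106
t 16.45 pos [ 0.4343 -0.0432  0.2293] F [-0.439  -6.8018 -6.4787] w 0.010608148923694986 
 q [-0.3611  0.2548 -1.1132 -0.431   0.3075  1.1907]
 tau 39.827132763189105 psi_y 6.721030423751404 grasp pt [ 0.5327 -0.0303  0.1103]
t 16.45 pos [ 0.4343 -0.0432  0.2293] tgt [ 0.4345 -0.0438  0.2215] world d cm [ 0.0184 -0.0555 -0.779 ]
 shift in current axes cm [-0.0627 -0.4898  0.6053]  in target axes [-0.0574 -0.4919  0.6041]
 rotvec deg [-0.1746 -0.3259 -0.2147]
```

Still about 8 mm above the stop (it hangs on the gripper, Fz −6.5). Creeping down until contact.

```bash
python3 -m pendant '[[0,-0.25,0.3,0,0,0,1],[0,-0.25,0.3,0,0,0,1],[0,0,0,0,0,0,1]]' && python3 -m pendant '[[0,-0.13,0.15,0,0,0,1],[0,0,0,0,0,0,1]]'&& python3 -m pendant '[[0,-0.13,0.15,0,0,0,1],[0,0,0,0,0,0,1]]'
```

```text
time_s: 16.7
tool_pos: [0.4341, -0.0432, 0.2228]
tcp_rot: [[-0.123, 0.761, 0.637], [0.992, 0.09, 0.083], [0.006, 0.642, -0.766]]
force: [-7.1, -6.9, 3.0]
grip_width: 0.0105
time_s: 16.87
tool_pos: [0.4338, -0.0431, 0.2223]
tcp_rot: [[-0.123, 0.759, 0.639], [0.992, 0.09, 0.083], [0.005, 0.645, -0.764]]
force: [-25.4, -9.3, 27.3]
grip_width: 0.0099
time_s: 17.03
tool_pos: [0.4344, -0.043, 0.2209]
tcp_rot: [[-0.124, 0.757, 0.641], [0.992, 0.091, 0.084], [0.006, 0.647, -0.763]]
force: [-24.4, -7.2, 28.6]
grip_width: 0.0105
```

```bash
python3 -m pendant '[[0,0.2,-0.2,0,0,0,0.9],[0,0,0,0,0,0,0.7],[0,0,0,0,0,0,0.7],[0,0,0,0,0,0,0.7],[0,0,-1,0,0,0,0.7]]' && python3 -m pendant '[[0,0,-2,0,0,0,0.7],[0,0,-3,0,0,0,0.7],[0,0,-3,0,0,0,0.7],[0,0.5,-4,0,0,0,0.7],[0,1,-4,0,0,0,0.7]]' && python3 -m pendant '[[0,1,-4,0,0,0,0.7],[0,0,0,0,0,0,0.7],[0,0,0,0,0,0,0.7]]'
python3 - <<'E'
from h import *
st()
p,d=snap('top','t13');cv2.imwrite('pics/t13c.png',cv2.resize(p[150:290,230:390],None,fx=5,fy=4.2,interpolation=cv2.INTER_CUBIC))
d0=np.load('pics/top0.npy')
for u in range(284,356,10):
    v=round(230.5-(u-279.5)*9/76)
    print(u,v,dep('top',u,v,d[v,u]),dep('top',u,v,d0[v,u]))
snap('scene','s13')
E
```

```text
time_s: 17.45
tool_pos: [0.4293, -0.0428, 0.2292]
tcp_rot: [[-0.128, 0.759, 0.638], [0.992, 0.092, 0.09], [0.01, 0.644, -0.765]]
force: [-0.4, 0.1, 0.2]
grip_width: 0.0258
time_s: 17.87
tool_pos: [0.3359, -0.0547, 0.3614]
tcp_rot: [[-0.128, 0.762, 0.635], [0.992, 0.091, 0.092], [0.012, 0.642, -0.767]]
force: [0.6, -2.0, 0.8]
grip_width: 0.0257
time_s: 18.12
tool_pos: [0.3202, -0.0588, 0.4017]
tcp_rot: [[-0.126, 0.755, 0.643], [0.992, 0.093, 0.085], [0.004, 0.649, -0.761]]
force: [-0.1, -0.8, 0.5]
grip_width: 0.0259
t 18.1167 pos [ 0.3202 -0.0588  0.4017] F [-0.0901 -0.8209  0.4879] w 0.02592217733899511 
 q [-0.5903 -0.3792 -1.0148  0.3657  0.4432  0.987 ]
 tau 40.4655195266842 psi_y 7.05588795205546 grasp pt [ 0.42   -0.0456  0.2838]
284 230 [0.5257 0.0565 0.1058] [0.5258 0.0565 0.1043]
294 229 [0.5283 0.0301 0.1059] [0.5283 0.0301 0.1067]
304 228 [0.531  0.0033 0.1031] [0.5309 0.0035 0.1051]
314 226 [ 0.5361 -0.0229  0.107 ] [ 0.5361 -0.0229  0.1073]
324 225 [ 0.5389 -0.05    0.1034] [ 0.5389 -0.05    0.103 ]
334 224 [ 0.5411 -0.0757  0.1102] [ 0.5414 -0.0766  0.1043]
344 223 [ 0.5439 -0.1031  0.1063] [ 0.5442 -0.104   0.1008]
354 222 [ 0.5468 -0.1306  0.1025] [ 0.5468 -0.1306  0.1026]
```

View pics/t13c.png

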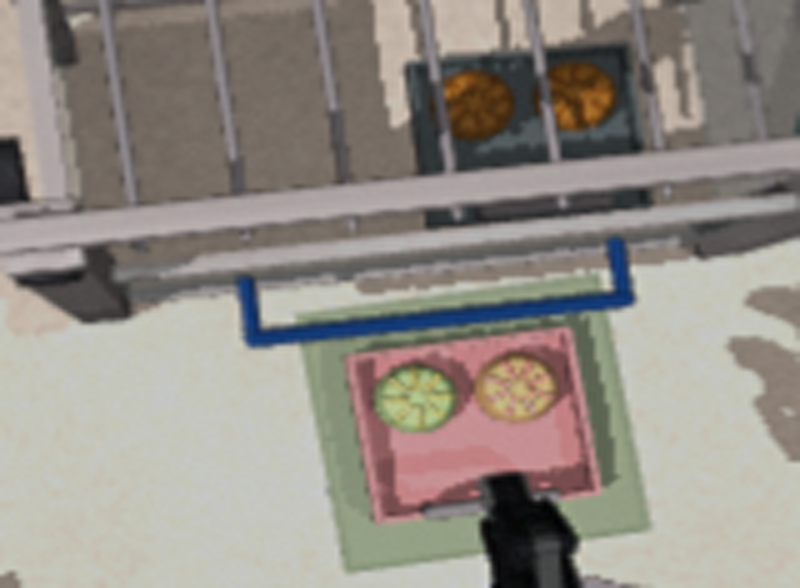

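View pics/s13.png

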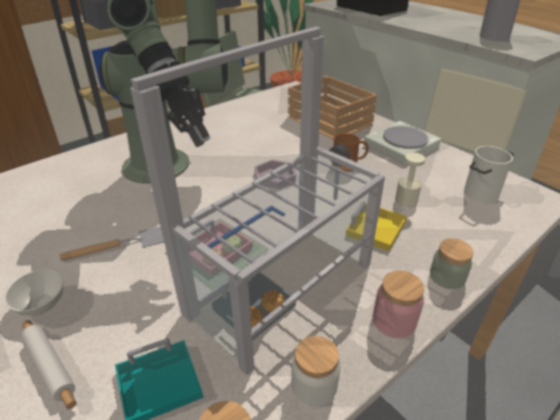

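```bash
python3 - <<'E'
from h import *
T=lambda x,y:(230+x/5-.4,150+y/4.2-.4)
k=np.array([atz('top',*T(*p),.023) for p in((347,355),(571,328),(600,492),(374,522))])
c=np.array([.4707,-.0653]);a=np.radians(8.4);R=np.array([[np.cos(a),-np.sin(a)],[np.sin(a),np.cos(a)]])
print((k[:,:2]-c)@R)
p0=cv2.imread('pics/top0.png');p1=cv2.imread('pics/t13.png')
bl=lambda p:cv2.inRange(p,(90,30,0),(255,110,70))[150:290,230:390]
for p in(p0,p1): y,x=np.nonzero(bl(p));print(len(x),x.mean(),y.mean(),y.max(),x.min(),x.max())
print(ctrl.sign_off())
E
```

```text
[[ 0.057   0.0693]
 [ 0.0561 -0.06  ]
 [-0.0559 -0.059 ]
 [-0.0562  0.0712]]
327 87.62385321100918 73.85321100917432 82 47 126
355 88.12676056338029 73.64507042253521 81 47 126
the job is handed in; nothing more can be done
None
```

The job is done and handed in at about 18 s. I lifted the sash about 0.22 m by its handle, and it stayed up by itself. I then gripped the pink tray's hoop under it, drew the tray out and slid it onto the mat. Last, I pushed the sash back down to its stop and moved the arm clear.

**Last checks:**
- **Tray:** all four corners are inside the mat, at least 19 mm from its edge. It is square to the mat within about 1°, and both cakes lie flat in it.
- **Sash:** the handle's height and place match the shut picture from the start, within about 5 mm by depth and well under a pixel in the picture. It met its stop at about 28 N when shut.
- **Grey tray, mug and press:** they look unmoved in the pictures; I did not measure them.

**What disagreed:** during the first approach to the hoop a fingertip touched something at about 10 N, probably the tray's front wall. I backed off a few millimetres before gripping.

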